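Set and hold a slab for its cut line on the length gauge

ROBOT

A 6-joint arm with a two-finger parallel gripper is mounted at the origin on a cart in front of the work surface, level with it; the furniture and walls round the work are solid. World frame = base frame: x ahead of the robot, y to its left, z up, the work surface at z = 0. Lengths are in m, angles in rad, forces in N, time in s.
With the tool pointing down it reaches from about 0.2 to 0.875 m from the base axis. Payload 3.4 kg.
Tool frame: the origin (TCP) lies at the very end of the fingers, on their centre line; the grasp point (between the pads) lies 19 mm behind it (bot.hold_point_z is the distance from the TCP to the grasp point, in m); y points along the fingers, x is the direction in which the jaws open and shut, and the axes are right-handed (so a half turn about y gives the same grasp; the last joint's range is limited). The gripper opens to 94 mm and grips with 3 to 60 N. Pads are 16 mm wide; open, the fingers measure 119 mm over their backs; the gripper's body (75 mm by 177 mm) begins 78 mm behind the grasp point.
Start: joints at [-1.44, 0.276, 1.505, -0, 1.361, -0.121], TCP at [0.143, -0.557, 0.205] pointing down, gripper open.
Joint ranges: [-2.89, 2.89], [-0.75, 2.08], [0.22, 2.7], [-1.18, 4.32], [0.11, 2.71], [-2.7, 2.7]. Speed limits (rad/s): [2.57, 2.57, 3.14, 3.14, 3.14, 3.14].

INTERFACE

Orientations are given as a unit quaternion [w, x, y, z].
In Python, from plant import bot gives the robot as it stands. The module is installed in compiled form; this text tells all that it offers.
- The arm moves only by the tool apply_moves, never from a script. Its argument "plan" is one flat list of numbers, 4 for each row, row after row: the shift along the world's x, y, z in units of 25 cm (1.0 is 25 cm), then the turn about the world's z in units of 90 degrees (1.0 is 90 degrees). A call has 1 to 10 rows; each row is the pose to reach, as a shift and turn from the pose commanded when the call began; what a row does not reach only later rows make up. A row lasts 1/8 s, in which the tool goes at most 62.5 mm and 10.7 degrees, less where a joint would pass 70% of its speed; a pose out of reach is approached as far as the arm can. A call with a number of a shift or a turn outside -1 to 1 is refused whole. A call with a gripper value outside its range is refused whole. "hand" is the gripper's target within -1 to 1 (shut at 1, half-way at 0, fully open at -1), set as the call begins (left out, the last holds). The fingers move at their own pace and stop on an object; "squeeze" is the grip in N (left out, the last holds). Time passes only in rows, so rows that repeat a pose let the fingers close. It gives the time, the measured TCP pose, the force and the opening at its end, in the units of the state.
- bot.state(): the state, without advancing time (a new reading comes with each control period).
- bot.camera(name): name is "side" or "top"; returns a dict with "image" (400x640x3 uint8, red, green, blue), "K" (3x3 intrinsics, pixels), "k1" (the pictures are not rectified: a ray, as slopes to the right and down, at radius r is drawn at 1 + k1 r^2 times it, then the intrinsics apply), "rvec" (rotation vector, rad) and "tvec" (3), from world to camera coordinates, as OpenCV has them. Camera axes: x right, y down, z forward; pixel columns grow to the right and rows downward; lengths in m; the calibration is good to about 2 mm. A picture is of the moment at which its call begins. There is no depth.
- bot.finish_job(): hands the job in, once; it reports no verdict.
Trained networks look in a picture, given as the dict that the camera call returned (one of the last four; its "shot" number tells which), for a name from the list of things; names that differ only in an ending like _2 or _b are one class to them, and where a whole thing is asked for, a point or a joint stands for the part that bears it (a point fixed in the world has none). Each returns a list of dicts, best first, with "score" (0 to 1); they miss things now and then, are a little off and sometimes report something else, mostly with a low value. They report only what shows in the picture. A call takes as long as a camera call. They do not tell look-alikes from the thing itself.
- bot.silhouettes(picture, label): "pixels" (400x640 bool, what is visible of it) and "centre" ([column, row] in pixels, amid what is visible of it).
The state is a dict: "time_s": time; "qpos": joint angles; "qd": joint speeds; "tau": joint torques, N m; "eef_pos": TCP position; "tcp_rot": TCP orientation; "wrist_force": force on the tool from outside, world axes, zero at the start; "torque": the same for the moment, N m; "width": opening from 0.0 (shut) to 1.0 (fully open).
Only numpy, scipy, OpenCV 4.12 (cv2) and the standard library are available. Lean on these libraries where they do the work, as an engineer would, in place of code of your own. Each camera call takes 0.05 s, during which the arm holds its last target.

TASK

Get the rectangular stone slab ready for me to mark its cut line: push it fully home on the length gauge, long side flat against the back fence and short side against the end stop. Then grip the black knob, pull the sprung pointer rod out until the pointer blade stands centred over the small setting clip on the fence, and keep holding it there: finish with the rod held still and the slab still home. Leave everything else on the bench as it is.

Things in the scene. Friction and masses are not known exactly. Their poses are not given: they have to be found in the camera images.
- gauge: length gauge, fixed: a grey bed 180 (x) x 260 (y) x 12 mm, turned up to 12 degrees. Origin at the centre of its underside on the bench, x away from the robot towards its back fence, y to its left along the fence, z up; its frame is meant below. A dark tube lies behind the fence along y, axis at x = 62, z = 70 mm, on clamp blocks up to z = 86 mm, its mouth at y = 15 mm; the sprung rod comes out to -y
- fence (a point): back fence: top front edge, mid length, of a graduated steel bar along the gauge's y. Its front face, against which the slab's long side goes, is at gauge x = 30 mm; 10 mm thick, 162 mm long (y -125 to 37 mm), top at z = 30 mm (18 mm above the bed)
- stop (a point): end stop: middle of the top edge of the working face of a steel bar along the gauge's x at the slab's left end. This face looks to -y and is at gauge y = 25 mm, x -54 to 29 mm, top at z = 24 mm (12 mm above the bed)
- slab_center (a point): centre of the loose rectangular slab of veined greenish stone, 60 (x) x 90 (y) x 12 mm, 0.15 to 0.25 kg, flat on the gauge's bed, 10 to 40 mm short of fence and stop, turned up to 12 degrees. Fully home its centre is at gauge x = 0, y = -20, z = 18 mm and its y axis along the gauge's y
- pull_rod (a joint): how far the rod is out of its tube, m: 0 = drawn in by its spring (at the start, and again whenever let go), 0.080 = end of travel. It slides towards the gauge's -y. Its inner spring pulls back with about 3 N at 0, 6 N at 0.03 and 9 N at 0.06; no detent
- knob (a point): black pull knob on the rod's end: the centre of its grip, on the rod's axis (gauge x = 62, z = 70 mm, y = -18 mm when drawn in). Grip 18 mm in diameter, 34 mm long along y, free from above; then at the outer (-y) end a flange 25 mm in diameter, 7 mm thick. At the inner end a steel collar 21 mm in diameter, 8 mm long, carries the pointer
- pointer (a point): pointer blade, at the point where it crosses 10 mm above the fence's front edge: a steel strip 4 mm wide (y), 2 mm thick, running along the gauge's x at z = 40 mm from below the rod out over the slab, its end at x = -5 mm turned down to z = 27 mm. Moves with the rod; at gauge y = 3 mm when drawn in
- clip: small brass setting clip, 12 mm wide (y), clamped over the back fence, thumbscrew behind; fixed, at another place along the fence each time. Origin mid width on the fence top (gauge x = 35, z = 30 mm), axes as the gauge's; its top is at z = 35 mm, 4 mm below the passing blade. The rod is at its mark when pointer and clip have the same gauge y: 30 to 60 mm of pull
- loupe: folding pocket loupe, 32 x 28 x 14 mm, lying on the left part of the gauge's bed; leave it alone
- marker_pen: marker pen, 135 mm long, on the bench at the gauge's right end; leave it alone
- agate_slab: oval banded agate slab, 67 x 94 x 8 mm, on the bench left of the gauge; not the slab to be marked, leave it alone
- big_rough: rough stone, 44 x 52 x 36 mm, on the bench to the left; leave it alone
- scrub_brush: wooden scrub brush, 54 x 153 x 49 mm, on the bench to the left; leave it alone
- safety_specs: spectacles, 141 x 142 x 42 mm, on the bench to the right; leave them alone
- small_rough: rough stone, 32 x 44 x 23 mm, on the bench to the right; leave it alone
Not all that is in view belongs to the job. Of the things that look like the part that bears slab_center, the largest one is meant.

How it is judged:
On the way, in this order (a step that is already met when the one before it is completed fails the run):
1. the slab is home against fence and stop (within 2.5 mm and 2 degrees) while the rod is still drawn in (x of slab_center in the frame of gauge between -0.0025 and 0.0025 m and y of slab_center in the frame of gauge between -0.0225 and -0.0175 m and z of slab_center in the frame of gauge below 0.021 m and angle between the y axis of slab_center and the y axis of gauge, either way round below 0.035 rad and value of joint pull_rod below 0.008 m), for 0.2 s.
2. the rod is held by its knob with the pointer within 4 mm of the clip's middle, and still (y of pointer in the frame of clip between -0.004 and 0.004 m and contact force between the fingers and pull_rod above 2 N and distance between the grasp point and knob below 0.035 m and velocity of joint pull_rod between -0.01 and 0.01 m/s), for 0.3 s.
At the end, for the whole second after the job is handed in: The slab lies on the bed within 2.5 mm of its home against fence and stop, square within 2 degrees; the pointer is within 4 mm of the clip's middle (inside its width), the rod still, and the fingers hold it at the knob (grasp point within 35 mm of the grip's centre) with over 2 N (all of step 2 and x of slab_center in the frame of gauge between -0.0025 and 0.0025 m and y of slab_center in the frame of gauge between -0.0225 and -0.0175 m and z of slab_center in the frame of gauge below 0.021 m and angle between the y axis of slab_center and the y axis of gauge, either way round below 0.035 rad); the arm keeps its last pose, push and grip.
It fails at once if one of the other things on the bench is moved by more than 30 mm (distance of any of loupe, marker_pen, agate_slab, big_rough, scrub_brush, safety_specs, small_rough from where it was at the start of the episode above 0.03 m).
It also fails if it takes over 64 s, if anything falls off the work surface, if the arm or the gripper's body presses on something with over 40 N, if the wrist force passes 120 N, or if a joint passes its speed limit or range.

## Working session

There is one attempt and no reset: what is moved stays moved. The work goes in short steps, Python scripts to look and compute and a tool call to move; the robot and the scene stay as the last step left them, time stands still between calls to the robot, and variables do not carry over. Pictures are saved under pics/ and viewed, and the job is handed in when it is done.

Besides the shell and the picture viewer there is one more tool, called after "Call:" as name(argument=value, ...), one argument or row to a line, values as JSON. apply_moves: Moves the arm, as the interface text tells. Shifts and turns lie within -1 to 1; 1 stands for 25 cm of shift or 90 degrees of turn. Its arguments: {"type":"object","properties":{"plan":{"type":"array"},"hand":{"type":"number"},"squeeze":{"type":"number"}},"required":["plan"]}

```bash
mkdir -p pics; ls
cat > h.py <<'E'
import numpy as np, cv2
from plant import bot
def snap(name,fn):
    c=bot.camera(name); cv2.imwrite('pics/'+fn,c['image'][:,:,::-1]); return c
def proj(c,P):
    P=np.atleast_2d(P).astype(float); R=cv2.Rodrigues(np.array(c['rvec'],float))[0]
    X=P@R.T+np.array(c['tvec']).ravel(); s=X[:,:2]/X[:,2:]; r2=(s**2).sum(1,keepdims=True)
    s=s*(1+c['k1']*r2); K=np.array(c['K']); return s@K[:2,:2].T+K[:2,2]
def ray(c,uv):
    uv=np.atleast_2d(uv).astype(float);K=np.array(c['K']); d=(uv-K[:2,2])@np.linalg.inv(K[:2,:2]).T
    s=d.copy()
    for _ in range(50): s=d/(1+c['k1']*(s**2).sum(1,keepdims=True))
    R=cv2.Rodrigues(np.array(c['rvec'],float))[0]
    D=np.c_[s,np.ones(len(s))]@R; o=-R.T@np.array(c['tvec']).ravel(); return o,D
def atz(c,uv,z):
    o,D=ray(c,uv); z=np.broadcast_to(z,(len(D),)); return o+D*((z-o[2])/D[:,2])[:,None]
E
python3 - <<'E'
from h import *
s=bot.state(); print(s)
for n in('side','top'):
    c=snap(n,n+'0.png'); print(n,c['K'],c['k1'],c['rvec'],c['tvec'],c['shot'])
    o,D=ray(c,[[320,200]]);print(o,D)
    for l in ['gauge','slab_center','pull_rod','clip','loupe','marker_pen','agate_slab']:
        for d in bot.silhouettes(c,l)[:4]: print(l,round(d['score'],2),d['centre'],d['pixels'].sum())
E
```

```text
pics
{'time_s': 0.0, 'qpos': array([-1.43999464e+00,  2.76591299e-01,  1.50610323e+00, -9.11786951e-06,
        1.36070709e+00, -1.21045641e-01]), 'qd': array([ 0.00073261, -0.00035166, -0.00098506,  0.00082163, -0.00062661,
        0.00117965]), 'tau': array([-2.40351226e-03, -4.04585767e+01, -2.37229800e+01,  7.01603224e-02,
        3.46649601e-02, -1.36598801e-04]), 'eef_pos': array([ 0.14317819, -0.55630711,  0.20461878]), 'tcp_rot': array([ 0.55928459, -0.55838901,  0.43370142, -0.4327881 ]), 'wrist_force': array([-0.15096135,  1.07287748,  0.07426024]), 'torque': array([0.0037812 , 0.00043839, 0.01437873]), 'width': 1.0000094404717}
side [[437.52737896   0.         318.28541898]
 [  0.         437.52737896 194.4443268 ]
 [  0.           0.           1.        ]] -0.10369542834884594 [ 2.26905787  0.01595213 -0.02210109] [-0.56006975  0.07251555  1.44051571] 1
[ 0.59044548 -1.04571711  0.97563928] [[-0.01741489  0.75759845 -0.65262386]]
gauge 0.72 [318.8, 207.6] 2587
slab_center 0.78 [307.1, 212.5] 362
slab_center 0.73 [296.7, 262.5] 269
slab_center 0.66 [366.4, 222.1] 197
pull_rod 0.65 [305.6, 209.8] 369
pull_rod 0.44 [287.2, 159.3] 189
pull_rod 0.37 [314.0, 294.0] 95
loupe 0.58 [318.7, 203.6] 2463
loupe 0.51 [326.7, 151.1] 97
loupe 0.47 [307.1, 184.6] 80
marker_pen 0.67 [306.5, 210.4] 402
marker_pen 0.5 [302.0, 238.1] 206
top [[416.20385492   0.         320.07459842]
 [  0.         416.20385492 201.68811293]
 [  0.           0.           1.        ]] -0.06260859388662338 [ 1.91250002 -2.25390246  0.28946797] [0.09750351 0.56760094 1.53287357] 2
[0.16752321 0.06318982 1.62767385] [[ 0.25798741 -0.03741409 -0.96543211]]
gauge 0.97 [302.0, 219.9] 2576
gauge 0.56 [228.4, 221.5] 99
slab_center 0.79 [320.2, 221.6] 378
slab_center 0.66 [320.8, 174.0] 157
slab_center 0.43 [377.1, 215.3] 127
pull_rod 0.4 [314.3, 198.2] 65
loupe 0.64 [286.5, 225.7] 59
marker_pen 0.63 [350.0, 217.9] 153
```

Run:
```python
import cv2
a=cv2.imread('pics/side0.png'); b=cv2.imread('pics/top0.png')
cv2.imwrite('pics/side0c.png',cv2.resize(a[130:310,220:440],None,fx=3.6,fy=3.3,interpolation=cv2.INTER_CUBIC))
cv2.imwrite('pics/top0c.png',cv2.resize(b[150:270,230:390],None,fx=5,fy=5,interpolation=cv2.INTER_CUBIC))
```

```text
(no output)
```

View pics/side0.png

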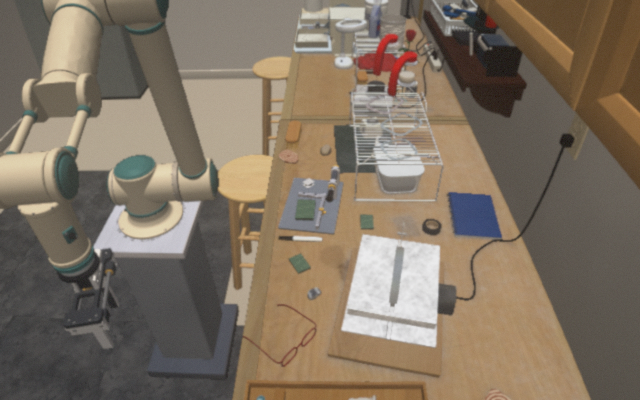

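View pics/top0.png

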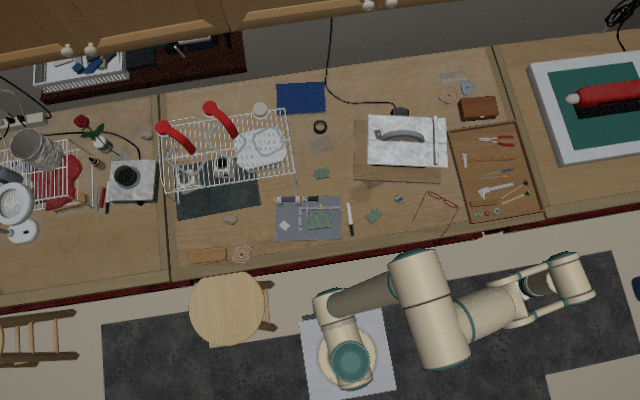

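View pics/side0c.png

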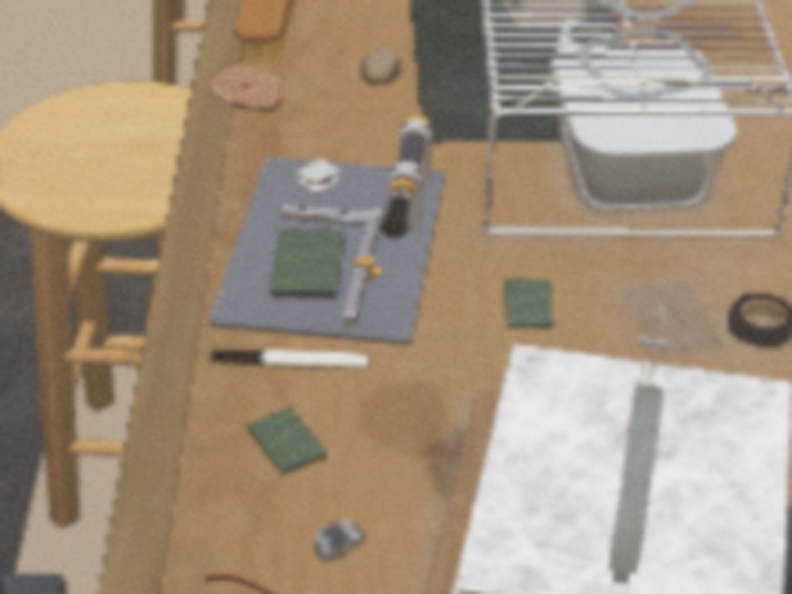

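View pics/top0c.png

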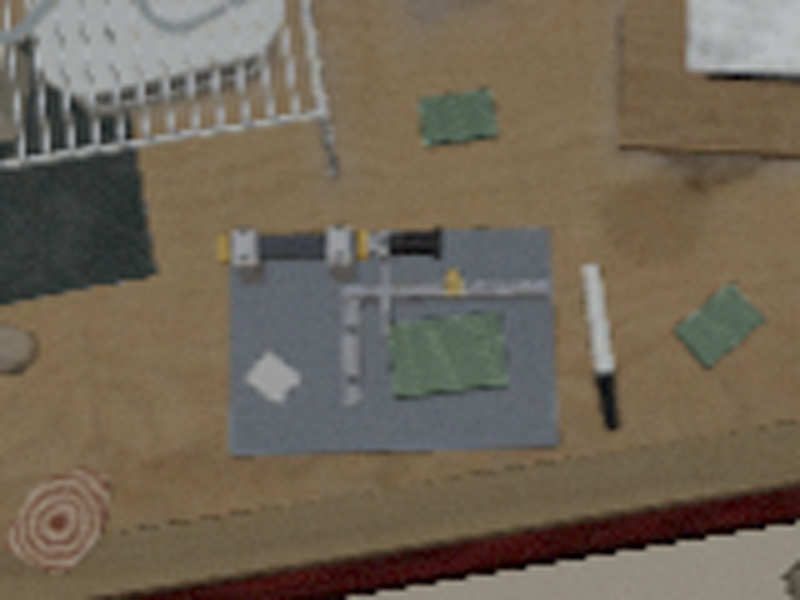

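Three green veined pieces could be taken for the slab, given here as top-camera pixels: (320,222) on the grey bed, (321,174) on the bench behind, and (374,215) on the bench to the right. I choose (320,222), because it is the largest and lies on the gauge. The fence runs along row ~208, the brass clip is at (321,206), the black knob at (313,198), and the loupe at (285,226). Next I fit the poses.

```bash
cat >> h.py <<'E'
from scipy.optimize import least_squares
from scipy.spatial.transform import Rotation as Ro
def g2w(p,P):
    P=np.atleast_2d(P).astype(float); c,s=np.cos(p[2]),np.sin(p[2])
    return np.c_[p[0]+c*P[:,0]-s*P[:,1],p[1]+s*P[:,0]+c*P[:,1],P[:,2]]
def w2g(p,P):
    P=np.atleast_2d(P).astype(float); c,s=np.cos(p[2]),np.sin(p[2]); d=P-np.array([p[0],p[1],0])
    return np.c_[c*d[:,0]+s*d[:,1],-s*d[:,0]+c*d[:,1],d[:,2]]
def un(uv,f,o): uv=np.array(uv,float); return (uv+.5)/np.array(f)-.5+np.array(o)
def rectpts(cx,cy,w,h,z,a=0,n=40):
    t=np.linspace(-.45,.45,n); q=np.r_[np.c_[t*w,0*t-h/2],np.c_[t*w,0*t+h/2],np.c_[0*t-w/2,t*h],np.c_[0*t+w/2,t*h]]
    nn=np.r_[np.tile([0,-1],(n,1)),np.tile([0,1],(n,1)),np.tile([-1,0],(n,1)),np.tile([1,0],(n,1))]
    R=np.array([[np.cos(a),-np.sin(a)],[np.sin(a),np.cos(a)]])
    return np.c_[q@R.T+[cx,cy],np.full(len(q),z)],np.c_[nn@R.T,np.zeros(len(q))]
E
python3 - <<'E'
from h import *
s=bot.state(); print(Ro.from_quat(np.roll(s['tcp_rot'],-1)).as_matrix().round(3))
cs={n:bot.camera(n) for n in('side','top')}
import pickle; pickle.dump(cs,open('cams0.pkl','wb'))
G=np.array([[-90,130,12],[-90,-130,12],[90,-130,12],[90,130,12]])/1e3
top=un([[229,456],[557,445],[552,228]],[5,5],[230,150])
side=un([[268,158],[211,323],[410,341],[442,170]],[3.6,3.3],[220,130])
def ft(fs):
    def r(p):
        o=[]
        if 't' in fs:o.append(proj(cs['top'],g2w(p,G[:3]))-top)
        if 's' in fs:o.append(proj(cs['side'],g2w(p,G))-side)
        return np.concatenate(o).ravel()
    q=least_squares(r,[.55,.05,0]); print(fs,q.x,q.fun.round(1)); return q.x
for f in('t','s','ts'): p=ft(f)
for n in cs:
  im=cs[n]['image'].copy()
  big=cv2.resize(im,None,fx=4,fy=4,interpolation=cv2.INTER_CUBIC)[:,:,::-1].copy()
  def ln(P,col):
    q=proj(cs[n],g2w(p,np.array(P)/1e3)); q=((q+.5)*4-.5)
    cv2.polylines(big,[np.round(q*8).astype(int)],False,col,1,cv2.LINE_AA,3)
  ln(np.r_[G,G[:1]]*1e3,(0,0,255))
  ln([[30,-125,30],[30,37,30]],(0,255,255)); ln([[-54,25,24],[29,25,24]],(0,255,255))
  ln([[62,15,70],[62,-40,70]],(255,0,255)); ln([[62,3,40],[-5,3,40],[-5,3,27]],(255,255,0))
  ln([[-30,-65,24],[30,-65,24],[30,25,24],[-30,25,24],[-30,-65,24]],(0,255,0))
  c=proj(cs[n],g2w(p,[[0,0,0]]))[0]*4
  x,y=int(c[0]),int(c[1]); cv2.imwrite(f'pics/{n}1.png',big[y-250:y+250,x-300:x+300])
E
```

```text
[[ 0.249  0.     0.968]
 [-0.968 -0.     0.249]
 [ 0.    -1.    -0.   ]]
t [ 0.53608742  0.05966732 -0.13871131] [-0.2 -0.2  0.4  0.4 -0.2 -0.3]
s [ 0.53909227  0.05710263 -0.13048114] [-0.7 -0.3 -0.7 -0.2  0.7 -0.   0.7  0.3]
ts [ 0.5380432   0.05858556 -0.13500083] [ 0.1 -0.6  0.7 -0.2 -0.1 -0.9 -0.8 -0.6 -1.2 -0.6  0.2 -0.3  0.6  0.1]
```

View pics/top1.png

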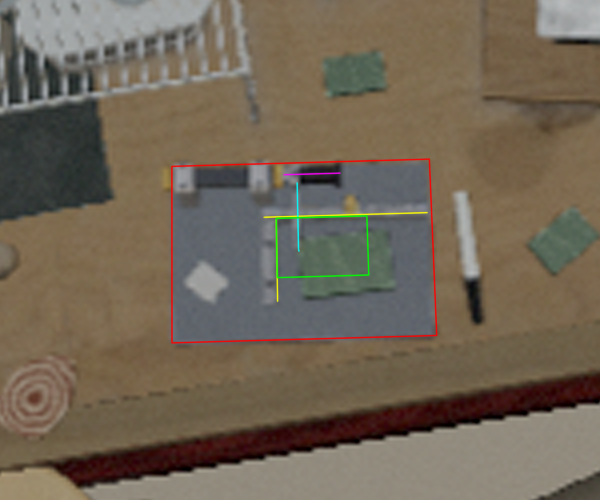

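View pics/side1.png

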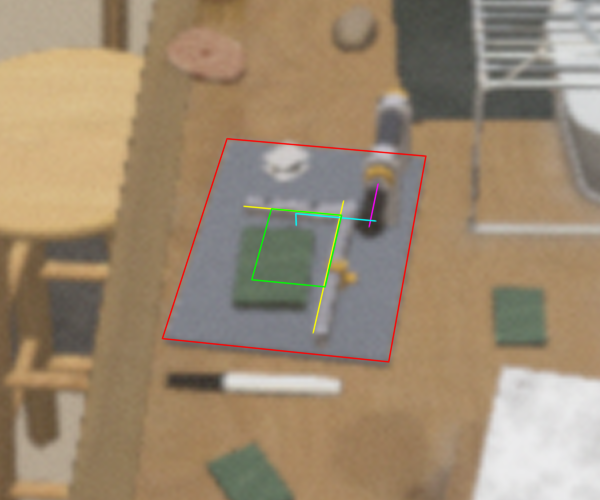

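```bash
cat >> h.py <<'E'
from scipy.ndimage import map_coordinates, gaussian_filter
def edge_res(c,W,Nw,rng=3.0,sg=0.7):
    """W world pts, Nw outward world normals; returns signed px offset of strongest gradient along normal, strength"""
    im=gaussian_filter(c['image'].astype(float),(sg,sg,0))
    a=proj(c,W); n=proj(c,W+Nw*1e-3)-a; n/=np.linalg.norm(n,axis=1,keepdims=True)
    t=np.arange(-rng-.5,rng+.51,.1); S=a[:,None]+n[:,None]*t[None,:,None]
    v=np.stack([map_coordinates(im[:,:,k],[S[...,1],S[...,0]],order=1) for k in range(3)],-1)
    g=np.abs(np.gradient(v,axis=1)).sum(-1); 
    i=g.argmax(1); return t[i],g.max(1),a,n
def fitrect(c,p0,mk,free=3,it=8,rng=3.0):
    """mk(p)->W,N ; fits p(x,y,yaw)"""
    p=np.array(p0,float)
    for k in range(it):
        W,N=mk(p); d,g,a,n=edge_res(c,W,N,rng if k<3 else 1.8)
        ok=(np.abs(d)<(rng if k<3 else 1.8))&(g>np.percentile(g,15))
        tgt=a+n*d[:,None]
        f=lambda q:(((proj(c,mk(q)[0])-tgt)*n).sum(1))[ok]
        p=least_squares(f,p,loss='soft_l1',f_scale=.3).x
    return p,np.sqrt(np.mean(np.clip(f(p),-1,1)**2)),ok.sum()
def mkbed(p):
    P,N=rectpts(0,0,.18,.26,.012); W=g2w(p,P); M=g2w([0,0,p[2]],N); return W,M
def mkslab(p,z=.024):
    P,N=rectpts(0,0,.06,.09,z); return g2w(p,P),g2w([0,0,p[2]],N)
E
python3 - <<'E'
from h import *
import pickle; cs=pickle.load(open('cams0.pkl','rb'))
p0=[.538,.0586,-.135]
for n in cs:
    print(n,'bed',fitrect(cs[n],p0,mkbed))
    # slab init
    sil=bot.silhouettes
    uv={'top':[320.2,221.6],'side':[305,212]}[n]
    w=atz(cs[n],[uv],.02)[0]; print(w)
    q=fitrect(cs[n],[w[0],w[1],-.05],mkslab); print(n,'slab',q,'in gauge',w2g(p0,[[q[0][0],q[0][1],0]]))
E
```

```text
side bed (array([ 0.53930256,  0.0523071 , -0.14129934]), np.float64(0.511617360650149), np.int64(132))
[0.51722456 0.0036476  0.02      ]
side slab (array([ 0.51755633,  0.00732679, -0.04978986]), np.float64(0.49677504846563003), np.int64(117)) in gauge [[-0.01335678 -0.05355821  0.        ]]
top bed (array([ 0.53647831,  0.05950225, -0.13875984]), np.float64(0.48787969463842645), np.int64(136))
[0.50986467 0.01442358 0.02      ]
top slab (array([ 0.51458344,  0.01503516, -0.0221904 ]), np.float64(0.6368298508411722), np.int64(119)) in gauge [[-0.01734009 -0.0463201   0.        ]]
```

```bash
cat >> h.py <<'E'
GP=[.5375,.057,-.138]
def jawyaw(s):
    R=Ro.from_quat(np.roll(s['tcp_rot'],-1)).as_matrix(); return np.degrees(np.arctan2(R[1,0],R[0,0])),R
def to(gx,gy,z,jaw=None,p=GP):
    s=bot.state(); t=g2w(p,[[gx/1e3,gy/1e3,z/1e3]])[0]; d=(t-s['eef_pos'])/.25
    y=jawyaw(s)[0]; a=0 if jaw is None else ((np.degrees(p[2])+jaw-y+90)%180-90)
    print('tcp g mm',(w2g(p,[s['eef_pos']])[0]*1e3).round(1),'jaw-g',round(y-np.degrees(p[2]),1),'| target w',t.round(4),'rows:',d.round(3),'turn',round(a/90,3),'t',s['time_s'],'F',s['wrist_force'].round(1),'w',round(s['width'],3))
E
python3 - <<'E'
from h import *
import pickle; cs=pickle.load(open('cams0.pkl','rb'))
for nm,uv,z in(('loupe',[286,226],.02),('rackfoot',[297,186],0),('rackcorner',[293,172],0),('pen',[350,218],.005),('knob',[313,198.5],.07),('clip',[321,206],.035)):
    w=atz(cs['top'],[uv],z); print(nm,w.round(3),(w2g(GP,w)*1e3).round(0))
for n in cs:
  im=cs[n]['image']; f=8
  big=cv2.resize(im,None,fx=f,fy=f,interpolation=cv2.INTER_CUBIC)[:,:,::-1].copy()
  def ln(p,P,col):
    q=proj(cs[n],g2w(p,np.array(P)/1e3)); q=((q+.5)*f-.5)
    cv2.polylines(big,[np.round(q*8).astype(int)],True,col,1,cv2.LINE_AA,3)
  B=lambda z:[[-90,-130,z],[90,-130,z],[90,130,z],[-90,130,z]]
  ln(GP,B(12),(0,0,255)); ln(GP,B(0),(0,128,255))
  S=lambda z:[[-30,-45,z],[30,-45,z],[30,45,z],[-30,45,z]]
  q=[.516,.012,-.036]; ln(q,S(24),(0,255,0)); ln(q,S(12),(255,0,0))
  c=proj(cs[n],g2w(GP,[[0,-20,0]]))[0]*f
  x,y=int(c[0]),int(c[1]); cv2.imwrite(f'pics/{n}2.png',big[y-300:y+300,x-390:x+390])
to(-65,-47,120,90)
E
```

```text
loupe [[0.514 0.15  0.02 ]] [[-36.  89.  20.]]
rackfoot [[0.676 0.083 0.   ]] [[134.  45.   0.]]
rackcorner [[0.739 0.091 0.   ]] [[195.  61.   0.]]
pen [[ 0.508 -0.106  0.005]] [[  -7. -165.    5.]]
knob [[0.594 0.029 0.07 ]] [[ 60. -20.  70.]]
clip [[0.568 0.002 0.035]] [[ 38. -51.  35.]]Traceback (most recent call last):
  File "<stdin>", line 16, in <module>
cv2.error: OpenCV(4.12.0) /io/opencv/modules/imgcodecs/src/loadsave.cpp:1146: error: (-215:Assertion failed) !_img.empty() in function 'imwrite'
```

View pics/side2.png

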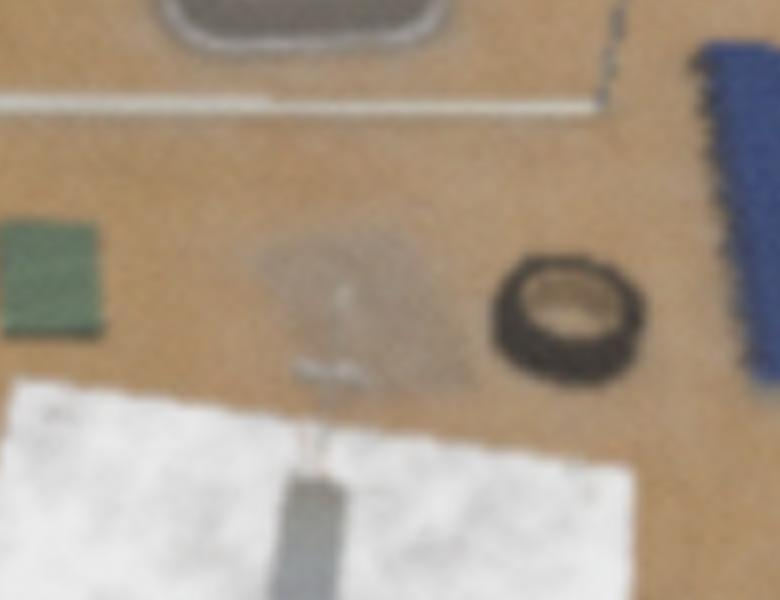

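```bash
cat > ov.py <<'E'
from h import *
def overlay(c,fn,sets,ctr,f=8,p=GP,hw=(390,300)):
  im=c['image']
  big=cv2.resize(im,None,fx=f,fy=f,interpolation=cv2.INTER_CUBIC)[:,:,::-1].copy()
  for q,P,col in sets:
    a=proj(c,g2w(q,np.array(P)/1e3)); a=((a+.5)*f-.5)
    cv2.polylines(big,[np.round(a*8).astype(int)],True,col,1,cv2.LINE_AA,3)
  u=proj(c,g2w(p,np.array([ctr])/1e3))[0]*f
  x,y=int(u[0]),int(u[1]); x0,y0=max(0,x-hw[0]),max(0,y-hw[1])
  cv2.imwrite('pics/'+fn,big[y0:y0+2*hw[1],x0:x0+2*hw[0]]); return x0/f,y0/f
B=lambda z:[[-90,-130,z],[90,-130,z],[90,130,z],[-90,130,z]]
S=lambda z:[[-30,-45,z],[30,-45,z],[30,45,z],[-30,45,z]]
E
python3 - <<'E'
from ov import *
import pickle; cs=pickle.load(open('cams0.pkl','rb'))
q=[.516,.012,-.036]
for n in cs: overlay(cs[n],n+'2.png',[(GP,B(12),(0,0,255)),(GP,B(0),(0,128,255)),(q,S(24),(0,255,0)),(q,S(12),(255,0,0))],[0,-20,0],f=7)
to(-65,-47,120,90)
E
```

```text
tcp g mm [-306.  -662.3  205.5] jaw-g -67.7 | target w [0.4667 0.0194 0.12  ] rows: [ 1.294  2.305 -0.342] turn -0.248 t 0.9 F [-0.2  0.3  0.3] w 1.002
```

View pics/top2.png

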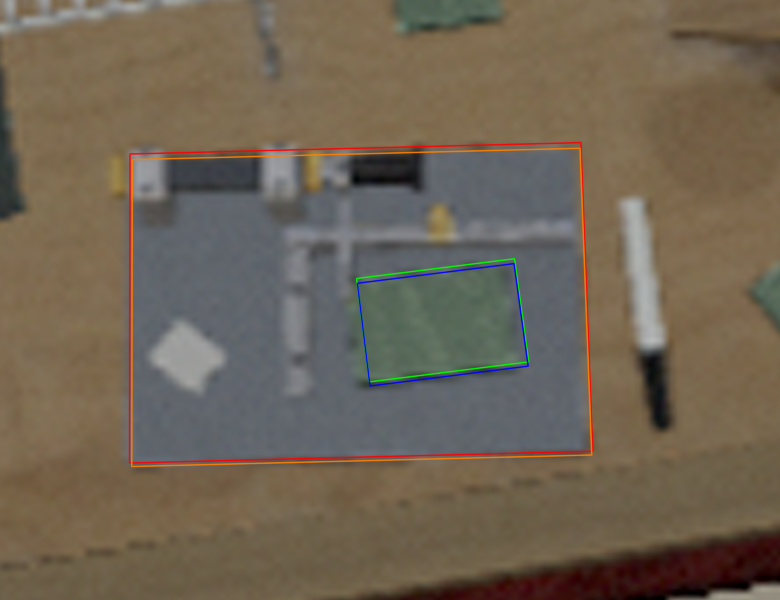

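View pics/side2.png

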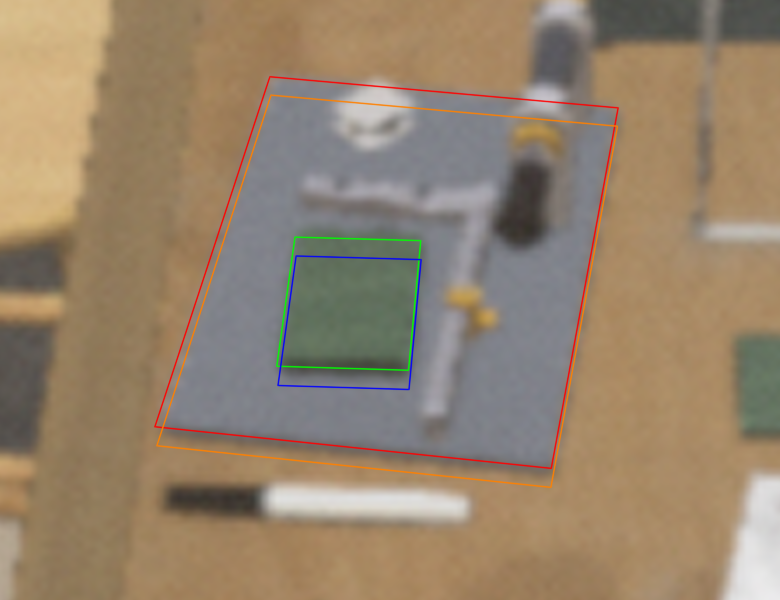

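The gauge fit is good in both views, with the bed outline on the image edges. The slab sits about 18 mm short of the fence and 26 mm short of the stop. I'm moving now.

Call:
apply_moves(
  plan=[0.3, 0.6, 0, -0.248, 0.6, 1, 0, -0.248, 0.64, 1, -0.1, -0.248, 0.64, 1, -0.1, -0.248, 0.64, 1, -0.1, -0.248],
  hand=0,
  squeeze=30,
)

```text
time_s: 1.52
eef_pos: [0.3041, -0.3048, 0.1805]
tcp_rot: [-0.465, 0.464, -0.533, 0.533]
wrist_force: [-0.1, -0.6, -0.3]
width: 0.513
```

Call:
apply_moves(
  plan=[0.2, 0.3, -0.1, 0, 0.4, 0.6, -0.2, 0, 0.62, 0.9, -0.24, 0, 0.62, 1, -0.24, 0, 0.62, 1, -0.24, 0],
)

```text
time_s: 2.15
eef_pos: [0.4592, -0.0547, 0.1204]
tcp_rot: [-0.465, 0.465, -0.533, 0.533]
wrist_force: [0.8, -0.7, -0.9]
width: 0.5
```

Run:
```python
from h import *
to(-74,-46,60,90)
```

```text
tcp g mm [ -62.2 -121.5  120.4] jaw-g -89.9 | target w [0.4579 0.0216 0.06  ] rows: [-0.005  0.305 -0.241] turn -0.001 t 2.15 F [ 0.8 -0.7 -0.9] w 0.5
```

Call:
apply_moves(
  plan=[-0.005, 0.15, 0, 0, -0.005, 0.305, -0.1, 0, -0.005, 0.305, -0.24, 0, -0.005, 0.305, -0.24, 0],
)

```text
time_s: 2.65
eef_pos: [0.4548, 0.02, 0.0589]
tcp_rot: [0.463, -0.466, 0.534, -0.532]
wrist_force: [-0.6, 0.5, 0.4]
width: 0.501
```

Run:
```python
from ov import *
to(-74,-46,17,90)
for n in('top','side'):
    c=snap(n,n+'3r.png'); overlay(c,n+'3.png',[],[-10,-30,20],f=6)
```

```text
tcp g mm [-76.8 -48.   58.9] jaw-g -89.9 | target w [0.4579 0.0216 0.017 ] rows: [ 0.012  0.006 -0.167] turn -0.001 t 2.65 F [-0.6  0.5  0.4] w 0.501
```

View pics/top3.png

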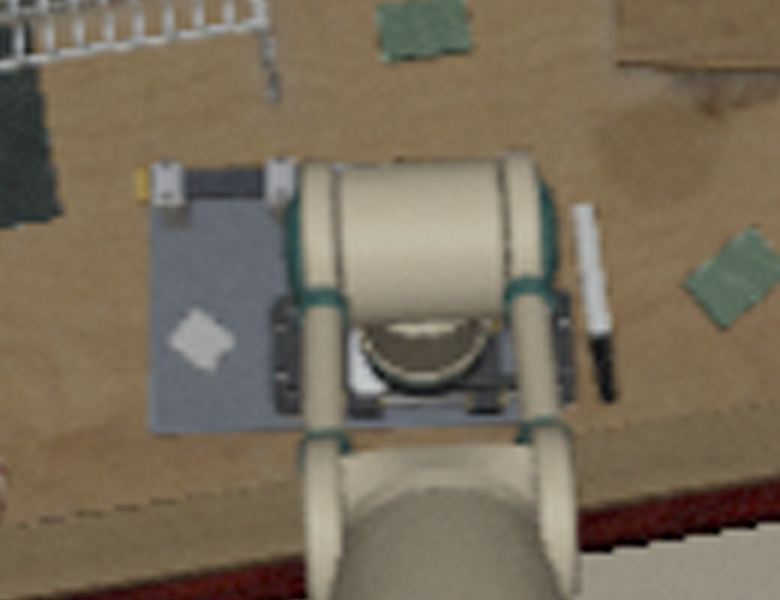

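View pics/side3.png

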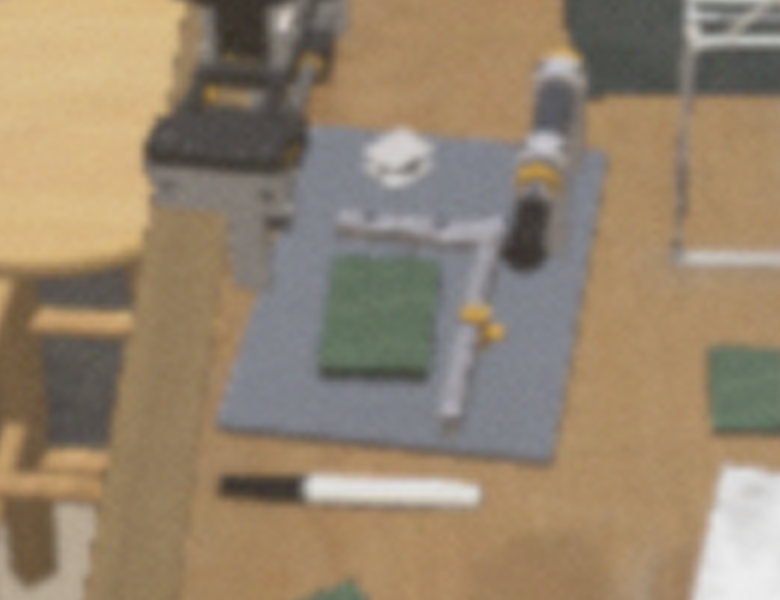

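Side view: slab at about (380,315) in the crop, with the fingers over the bed's near edge and clear of it. Next I go down and push towards the fence.

Call:
apply_moves(
  plan=[0, 0, -0.1, 0, 0, 0, -0.167, 0, 0, 0, -0.167, 0],
)

```text
time_s: 3.12
eef_pos: [0.4574, 0.0187, 0.0192]
tcp_rot: [-0.464, 0.464, -0.533, 0.534]
wrist_force: [0.0, 0.2, 0.4]
width: 0.501
```

Run:
```python
from h import *
to(-45,-46,17,90)
```

```text
tcp g mm [-74.1 -48.9  19.2] jaw-g -90.1 | target w [0.4866 0.0176 0.017 ] rows: [ 0.117 -0.004 -0.009] turn 0.001 t 3.125 F [0.  0.2 0.4] w 0.501
```

Call:
apply_moves(
  plan=[0.03, -0.004, -0.01, 0, 0.06, -0.008, -0.01, 0, 0.09, -0.012, -0.01, 0, 0.117, -0.016, -0.01, 0, 0.117, -0.016, -0.01, 0],
)

```text
time_s: 3.75
eef_pos: [0.4875, 0.0151, 0.0163]
tcp_rot: [-0.465, 0.464, -0.533, 0.534]
wrist_force: [0.9, -0.6, -0.0]
width: 0.499
```

Run:
```python
from ov import *
to(-38,-46,17,90)
c=bot.camera('side'); overlay(c,'side4.png',[],[-10,-30,20],f=6)
```

```text
tcp g mm [-43.8 -48.3  16.3] jaw-g -90.0 | target w [0.4935 0.0167 0.017 ] rows: [0.024 0.006 0.003] turn -0.0 t 3.75 F [ 0.9 -0.6 -0. ] w 0.499
```

View pics/side4.png

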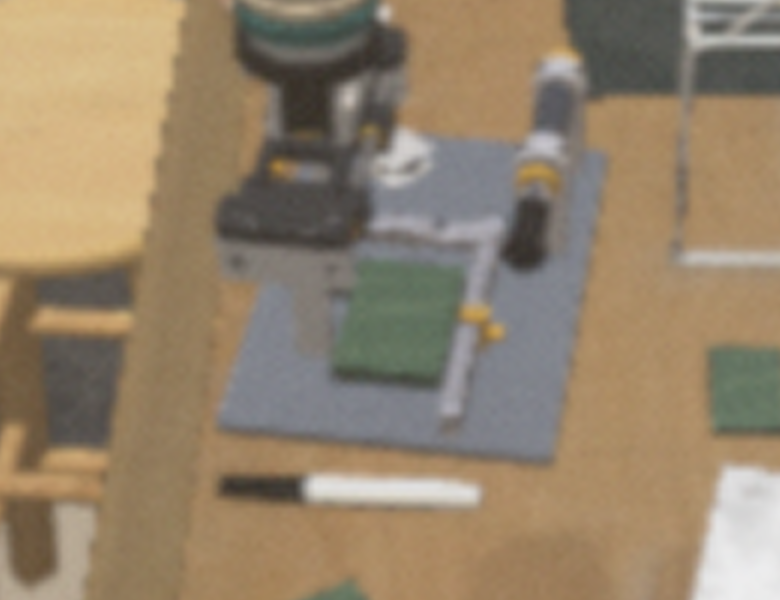

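The slab has squared up and moved with the fingers; it is now a few mm short of the fence.

Call:
apply_moves(
  plan=[0.012, -0.002, 0, 0, 0.024, -0.003, 0, 0, 0.024, -0.003, 0, 0],
)

```text
time_s: 4.18
eef_pos: [0.4925, 0.0145, 0.0161]
tcp_rot: [-0.464, 0.464, -0.533, 0.533]
wrist_force: [-1.8, -0.0, 1.0]
width: 0.5
```

Call:
apply_moves(
  plan=[0.008, -0.001, 0, 0, 0.008, -0.001, 0, 0],
)

```text
time_s: 4.42
eef_pos: [0.4925, 0.0145, 0.0161]
tcp_rot: [0.464, -0.465, 0.534, -0.532]
wrist_force: [-4.5, 0.0, 4.6]
width: 0.501
```

Run:
```python
from ov import *
to(-38,-46,17,90)
c=bot.camera('side'); overlay(c,'side5.png',[],[-10,-30,20],f=6)
```

```text
tcp g mm [-38.7 -48.3  16.1] jaw-g -90.0 | target w [0.4935 0.0167 0.017 ] rows: [0.004 0.009 0.004] turn -0.0 t 4.425 F [-4.5  0.   4.6] w 0.501
```

View pics/side5.png

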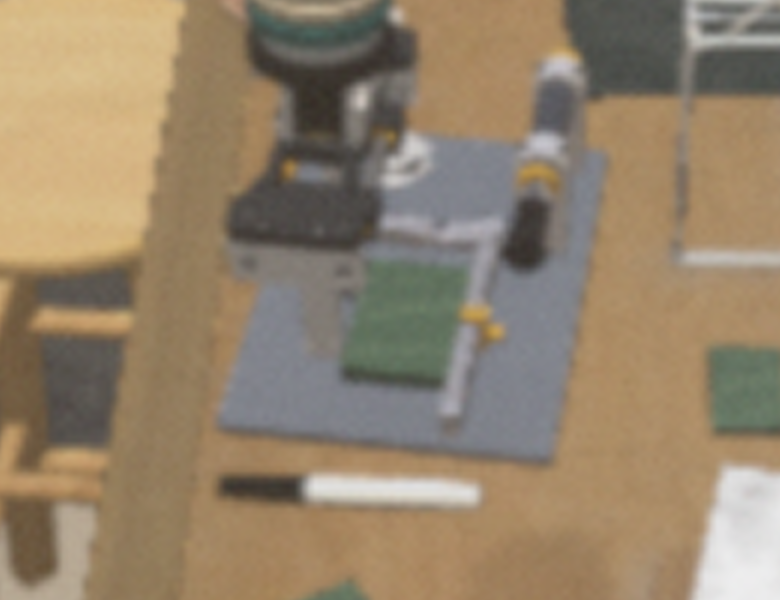

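Call:
apply_moves(
  plan=[0.012, -0.002, 0, 0, 0.012, -0.002, 0, 0, 0.012, -0.002, 0, 0],
)

```text
time_s: 4.85
eef_pos: [0.4926, 0.0145, 0.0159]
tcp_rot: [0.462, -0.467, 0.535, -0.531]
wrist_force: [-8.9, 1.6, 8.6]
width: 0.502
```

Run:
```python
from ov import *
to(-38,-46,17,90)
```

```text
tcp g mm [-38.7 -48.3  15.9] jaw-g -90.0 | target w [0.4935 0.0167 0.017 ] rows: [0.004 0.009 0.005] turn -0.0 t 4.85 F [-8.9  1.6  8.6] w 0.502
```

Contact came at gauge x = -38.7, which matches 30 + 8 mm of finger half-width, so the slab is on the fence. Next I back off and close the fingers.

Call:
apply_moves(
  plan=[-0.06, 0.008, 0.01, 0, -0.12, 0.016, 0.02, 0, -0.12, 0.016, 0.02, 0, -0.12, 0.016, 0.02, 0],
)

```text
time_s: 5.35
eef_pos: [0.4683, 0.0177, 0.0216]
tcp_rot: [-0.465, 0.464, -0.533, 0.534]
wrist_force: [-1.4, 0.4, 0.4]
width: 0.502
```

Call:
apply_moves(
  plan=[-0.018, -0.13, 0.02, 0, -0.036, -0.28, 0.04, 0, -0.036, -0.28, 0.04, 0],
  hand=1,
  squeeze=10,
)

```text
time_s: 5.72
eef_pos: [0.4596, -0.0542, 0.0317]
tcp_rot: [-0.464, 0.463, -0.533, 0.535]
wrist_force: [0.4, 0.2, -0.1]
width: 0.219
```

Run:
```python
from ov import *
to(0,-118,17,90)
c=bot.camera('side'); overlay(c,'side6.png',[],[-10,-30,20],f=6)
```

```text
tcp g mm [ -61.8 -120.9   31.7] jaw-g -90.2 | target w [ 0.5213 -0.0599  0.017 ] rows: [ 0.247 -0.023 -0.059] turn 0.002 t 5.725 F [ 0.4  0.2 -0.1] w 0.219
```

View pics/side6.png

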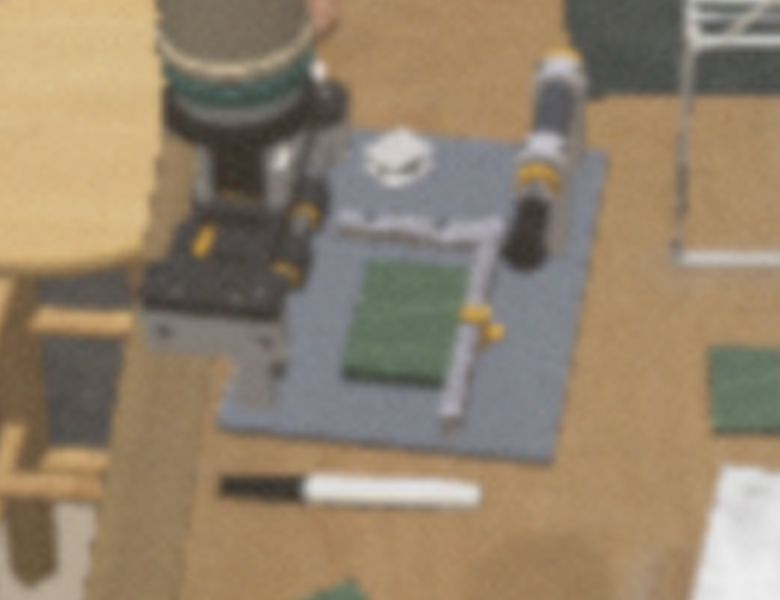

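The slab stayed on the fence when I let go. Next I move beside its short end and push towards the stop.

Call:
apply_moves(
  plan=[0.12, -0.015, 0, 0, 0.247, -0.027, 0, 0, 0.247, -0.027, -0.03, 0, 0.247, -0.027, -0.059, 0, 0.247, -0.027, -0.059, 0],
)

```text
time_s: 6.4
eef_pos: [0.5175, -0.058, 0.0154]
tcp_rot: [0.464, -0.465, 0.534, -0.532]
wrist_force: [-0.7, -1.0, -0.2]
width: 0.006
```

Run:
```python
from ov import *
to(0,-100,17,90)
c=bot.camera('side'); overlay(c,'side7.png',[],[-10,-30,20],f=6)
```

```text
tcp g mm [  -4.  -116.7   15.4] jaw-g -90.0 | target w [ 0.5237 -0.042   0.017 ] rows: [0.025 0.064 0.007] turn -0.0 t 6.4 F [-0.7 -1.  -0.2] w 0.006
```

View pics/side7.png

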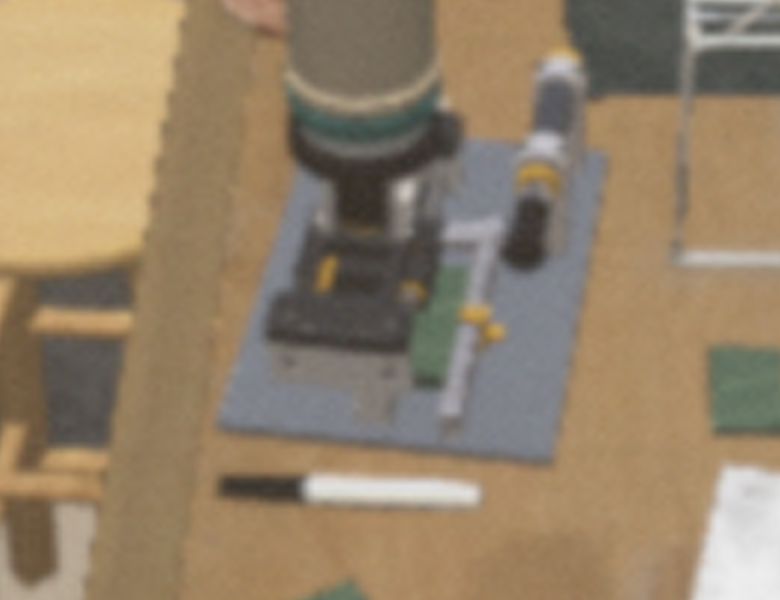

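Call:
apply_moves(
  plan=[0.02, 0.032, 0.006, 0, 0.024, 0.064, 0.006, 0, 0.028, 0.096, 0.006, 0, 0.033, 0.13, 0.006, 0, 0.033, 0.13, 0.006, 0],
)

```text
time_s: 7.08
eef_pos: [0.5285, -0.0255, 0.0182]
tcp_rot: [-0.465, 0.464, -0.533, 0.533]
wrist_force: [0.6, -0.3, 0.5]
width: 0.003
```

Run:
```python
from ov import *
to(0,-77.5,17,90)
```

```text
tcp g mm [  2.5 -83.   18.2] jaw-g -89.9 | target w [ 0.5268 -0.0198  0.017 ] rows: [-0.007  0.023 -0.005] turn -0.001 t 7.075 F [ 0.6 -0.3  0.5] w 0.003
```

Call:
apply_moves(
  plan=[-0.006, 0.01, -0.004, 0, -0.006, 0.02, -0.004, 0, -0.006, 0.02, -0.004, 0],
)

```text
time_s: 7.45
eef_pos: [0.5281, -0.0228, 0.0179]
tcp_rot: [-0.465, 0.464, -0.532, 0.534]
wrist_force: [0.0, -3.7, 5.1]
width: 0.008
```

Call:
apply_moves(
  plan=[0.001, 0.012, 0, 0, 0.001, 0.012, 0, 0, 0.001, 0.012, 0, 0],
)

```text
time_s: 7.82
eef_pos: [0.5281, -0.0199, 0.0179]
tcp_rot: [-0.465, 0.464, -0.532, 0.534]
wrist_force: [-0.5, -4.1, 5.3]
width: 0.004
```

Run:
```python
from ov import *
to(0,-77.5,17,90)
c=bot.camera('side'); overlay(c,'side8.png',[],[-10,-30,20],f=6)
```

```text
tcp g mm [  1.3 -77.4  17.9] jaw-g -90.0 | target w [ 0.5268 -0.0198  0.017 ] rows: [-0.005  0.    -0.003] turn -0.0 t 7.825 F [-0.5 -4.1  5.3] w 0.004
```

View pics/side8.png

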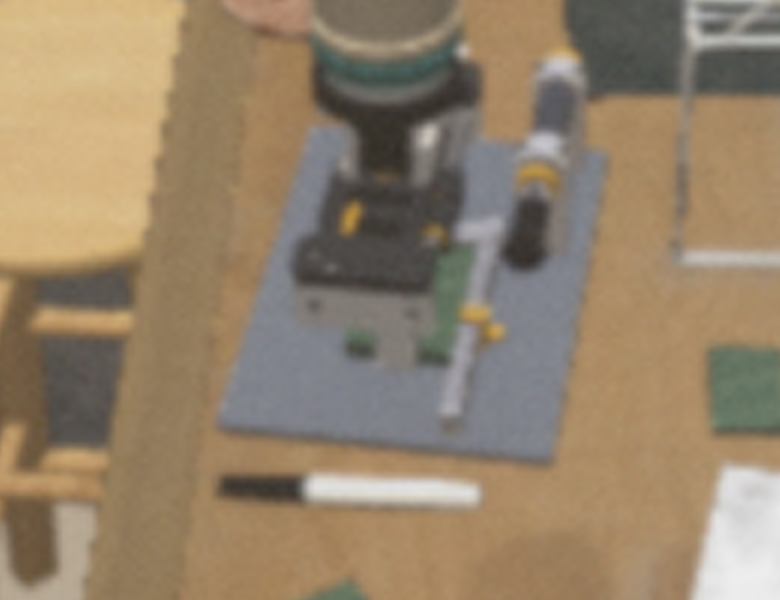

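Call:
apply_moves(
  plan=[0.001, 0.012, 0.004, 0, 0.001, 0.012, 0.004, 0, 0.001, 0.012, 0.004, 0],
)

```text
time_s: 8.25
eef_pos: [0.5273, -0.0153, 0.018]
tcp_rot: [-0.464, 0.464, -0.533, 0.533]
wrist_force: [0.9, -1.2, 3.0]
width: 0.006
```

Run:
```python
from ov import *
to(0,-77.5,17,90)
```

```text
tcp g mm [ -0.2 -73.   18. ] jaw-g -90.0 | target w [ 0.5268 -0.0198  0.017 ] rows: [-0.002 -0.018 -0.004] turn -0.0 t 8.25 F [ 0.9 -1.2  3. ] w 0.006
```

Call:
apply_moves(
  plan=[0.001, 0.01, 0, 0, 0.001, 0.01, 0, 0, 0.001, 0.01, 0, 0],
)

```text
time_s: 8.62
eef_pos: [0.5275, -0.0131, 0.018]
tcp_rot: [-0.464, 0.465, -0.533, 0.533]
wrist_force: [0.3, -3.9, 3.3]
width: 0.005
```

Call:
apply_moves(
  plan=[0.001, 0.01, 0, 0, 0.001, 0.01, 0, 0, 0.001, 0.01, 0, 0],
)

```text
time_s: 9.0
eef_pos: [0.5284, -0.0126, 0.0181]
tcp_rot: [-0.464, 0.465, -0.532, 0.534]
wrist_force: [0.2, -9.7, 2.1]
width: 0.006
```

Run:
```python
from ov import *
to(0,-77.5,17,90)
c=bot.camera('side'); overlay(c,'side9.png',[],[-10,-30,20],f=6)
```

```text
tcp g mm [  0.6 -70.2  18.1] jaw-g -89.9 | target w [ 0.5268 -0.0198  0.017 ] rows: [-0.006 -0.029 -0.004] turn -0.001 t 9.0 F [ 0.2 -9.7  2.1] w 0.006
```

View pics/side9.png

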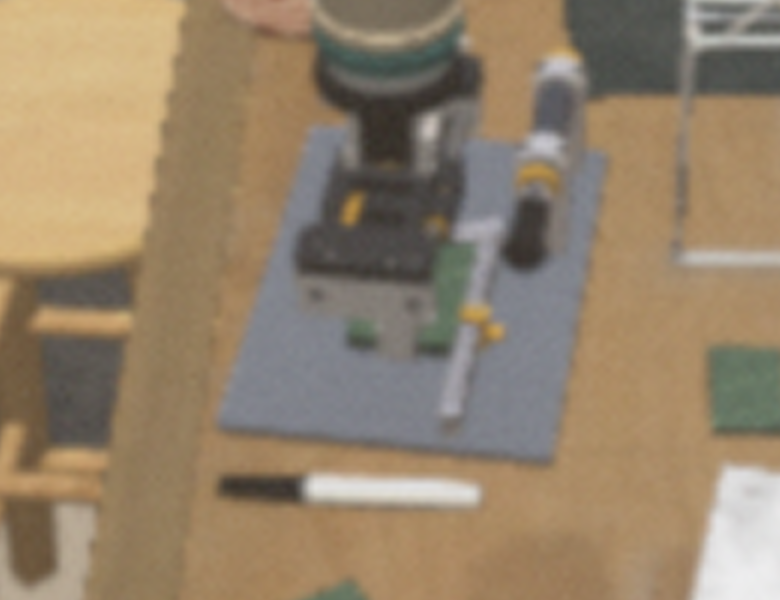

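Call:
apply_moves(
  plan=[0.001, 0.01, 0, 0, 0.001, 0.01, 0, 0, 0.001, 0.01, 0, 0],
)

```text
time_s: 9.43
eef_pos: [0.5292, -0.0121, 0.0183]
tcp_rot: [-0.464, 0.466, -0.53, 0.535]
wrist_force: [-0.1, -14.8, 1.8]
width: 0.008
```

Call:
apply_moves(
  plan=[-0.01, -0.05, 0, 0, -0.02, -0.15, 0.02, 0, -0.02, -0.15, 0.02, 0],
  hand=0,
)

```text
time_s: 9.8
eef_pos: [0.5225, -0.0456, 0.0227]
tcp_rot: [0.464, -0.463, 0.534, -0.533]
wrist_force: [0.0, 0.7, -0.1]
width: 0.29
```

Run:
```python
from ov import *
to(-60,-110,35,90)
```

```text
tcp g mm [  -0.7 -103.7   22.7] jaw-g -90.1 | target w [ 0.4629 -0.0437  0.035 ] rows: [-0.238  0.008  0.049] turn 0.002 t 9.8 F [ 0.   0.7 -0.1] w 0.29
```

Call:
apply_moves(
  plan=[-0.1, -0.04, 0.04, 0, -0.25, -0.02, 0.05, 0, -0.25, -0.02, 0.05, 0],
)

```text
time_s: 10.18
eef_pos: [0.4567, -0.0485, 0.035]
tcp_rot: [0.464, -0.465, 0.535, -0.532]
wrist_force: [0.0, 0.9, -0.5]
width: 0.499
```

Run:
```python
from ov import *
to(-66,-20,18,90)
c=bot.camera('side'); overlay(c,'side10.png',[(GP,[[-30,-65,24],[30,-65,24],[30,25,24],[-30,25,24]],(0,0,255))],[-10,-30,20],f=6)
p,r,n=fitrect(c,[*g2w(GP,[[0,-.02,0]])[0][:2],GP[2]],mkslab); print(p,r,w2g(GP,[[p[0],p[1],0]]),p[2]-GP[2])
```

```text
tcp g mm [ -65.6 -115.6   35. ] jaw-g -90.0 | target w [0.4694 0.0463 0.018 ] rows: [ 0.051  0.379 -0.068] turn 0.0 t 10.175 F [ 0.   0.9 -0.5] w 0.499
[ 0.53336249  0.03075223 -0.14263704] 0.613116713522272 [[-0.00048747 -0.0265674   0.        ]] -0.004637036562058661
```

View pics/side10.png

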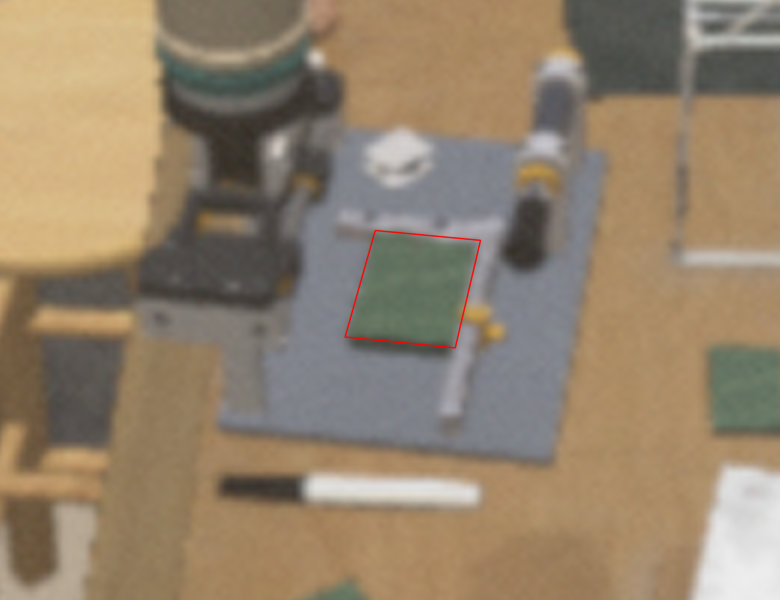

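Red is the predicted home outline, and the slab coincides with it within about 1 px. It touches the stop and the fence. One more squaring push in x.

Call:
apply_moves(
  plan=[0.02, 0.18, 0, 0, 0.05, 0.36, 0, 0, 0.05, 0.36, -0.03, 0, 0.05, 0.36, -0.07, 0, 0.05, 0.36, -0.07, 0],
)

```text
time_s: 10.85
eef_pos: [0.4722, 0.039, 0.0168]
tcp_rot: [0.463, -0.465, 0.534, -0.533]
wrist_force: [-0.1, -0.7, -0.1]
width: 0.5
```

Run:
```python
from ov import *
to(-40,-24,17,90)
```

```text
tcp g mm [-62.2 -26.9  16.8] jaw-g -90.0 | target w [0.4946 0.0387 0.017 ] rows: [ 0.09  -0.001  0.001] turn 0.0 t 10.85 F [-0.1 -0.7 -0.1] w 0.5
```

Call:
apply_moves(
  plan=[0.04, -0.005, 0.004, 0, 0.08, -0.01, 0.004, 0, 0.1, -0.013, 0.004, 0, 0.11, -0.014, 0.004, 0, 0.12, -0.015, 0.004, 0, 0.12, -0.015, 0.004, 0],
)

```text
time_s: 11.6
eef_pos: [0.4956, 0.0362, 0.0184]
tcp_rot: [0.461, -0.468, 0.537, -0.53]
wrist_force: [-12.5, -0.3, 10.0]
width: 0.501
```

Run:
```python
from ov import *
to(-40,-24,17,90)
```

```text
tcp g mm [-38.6 -26.3  18.4] jaw-g -90.0 | target w [0.4946 0.0387 0.017 ] rows: [-0.004  0.01  -0.006] turn -0.0 t 11.6 F [-12.5  -0.3  10. ] w 0.501
```

Contact again at gauge x = -38.6, now with 12.5 N, so it is seated. I retreat, rise and rotate for the knob.

Call:
apply_moves(
  plan=[-0.06, 0.008, 0, 0, -0.14, 0.019, 0.05, 0, -0.14, 0.019, 0.25, 0, -0.14, 0.019, 0.5, 0, -0.14, 0.019, 0.5, 0],
)

```text
time_s: 12.22
eef_pos: [0.4727, 0.0403, 0.149]
tcp_rot: [-0.468, 0.461, -0.53, 0.537]
wrist_force: [-1.1, -0.6, -0.8]
width: 0.495
```

Run:
```python
from ov import *
print(bot.state()['qpos'].round(2))
to(62,-20,110,0)
for n in('top','side'):
  c=bot.camera(n); overlay(c,n+'11.png',[(GP,[[-30,-65,24],[30,-65,24],[30,25,24],[-30,25,24]],(0,0,255))],[-10,-30,20],f=6)
  if n=='side':
    p,r,k=fitrect(c,[*g2w(GP,[[0,-.02,0]])[0][:2],GP[2]],mkslab); print(p,r,w2g(GP,[[p[0],p[1],0]]),p[2]-GP[2])
```

```text
[-0.06  0.16  1.81 -0.    1.16  1.65]
tcp g mm [-61.9 -25.4 149. ] jaw-g -90.0 | target w [0.5962 0.0287 0.11  ] rows: [ 0.494 -0.047 -0.156] turn 1.0 t 12.225 F [-1.1 -0.6 -0.8] w 0.495
[ 0.53321372  0.03159258 -0.15106259] 0.6256025788465446 [[-0.00075043 -0.02575551  0.        ]] -0.013062585342785094
```

View pics/side11.png

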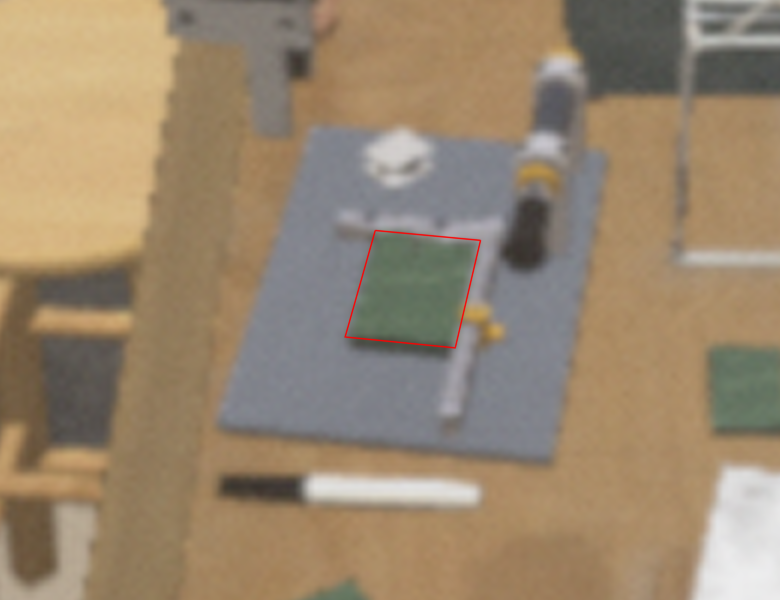

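View pics/top11.png

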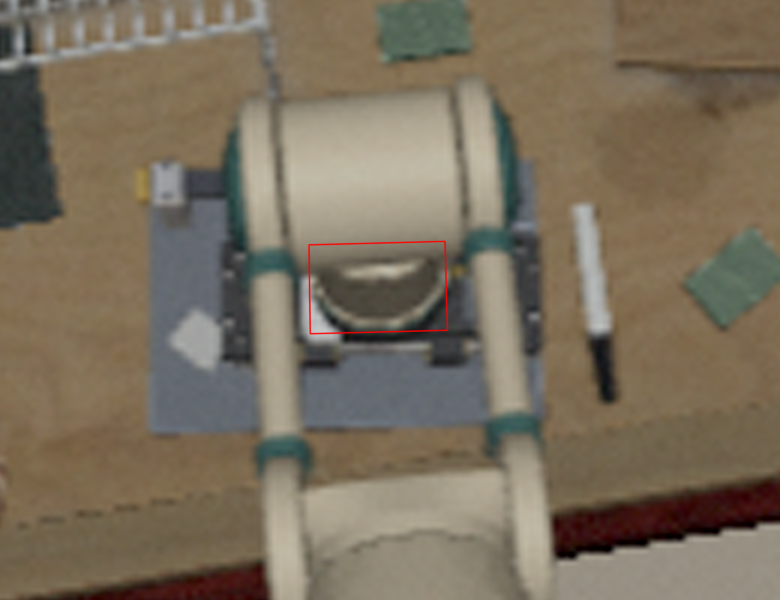

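Call:
apply_moves(
  plan=[0.0, -0.2, 0.1, 0.11, -0.1, -0.4, 0.2, 0.22, -0.2, -0.6, 0.2, 0.33, -0.2, -0.8, 0.2, 0.44, -0.2, -0.9, 0.2, 0.55, -0.2, -0.9, 0.2, 0.66, -0.2, -0.9, 0.2, 0.77, -0.2, -0.9, 0.2, 0.88, -0.2, -0.9, 0.2, 1.0, -0.2, -0.9, 0.2, 1.0],
  hand=0,
)

```text
time_s: 13.58
eef_pos: [0.4171, -0.1839, 0.192]
tcp_rot: [0.706, -0.705, 0.051, -0.048]
wrist_force: [0.1, 0.5, 0.4]
width: 0.497
```

Run:
```python
from ov import *
import pickle
cs={}
GT=[.5365,.0595,-.1388]
for n in('top','side'):
  c=cs[n]=bot.camera(n); overlay(c,n+'12.png',[(GT,[[-30,-65,24],[30,-65,24],[30,25,24],[-30,25,24]],(0,0,255))],[0,-20,30],f=7)
  b=fitrect(c,GT,mkbed)[0]
  p,r,k=fitrect(c,[*g2w(b,[[0,-.02,0]])[0][:2],b[2]],mkslab,rng=2.2); print(n,b,p,r,(w2g(b,[[p[0],p[1],0]])*1e3).round(1),p[2]-b[2])
pickle.dump(cs,open('cams1.pkl','wb'))
to(62,-20,110,0)
```

```text
top [ 0.53624211  0.05963397 -0.14172215] [ 0.53541627  0.03874587 -0.12589   ] 0.5563094384876758 [[  2.1 -20.8   0. ]] 0.01583214818544007
side [ 0.53916414  0.05215618 -0.14209854] [ 0.53319523  0.03081423 -0.15251776] 0.650735081039265 [[ -2.9 -22.    0. ]] -0.010419217586568053
tcp g mm [ -85.7 -255.3  192.7] jaw-g -0.2 | target w [0.5962 0.0287 0.11  ] rows: [ 0.715  0.851 -0.331] turn 0.002 t 13.675 F [ 0.2 -0.6  0.3] w 0.496
```

View pics/top12.png

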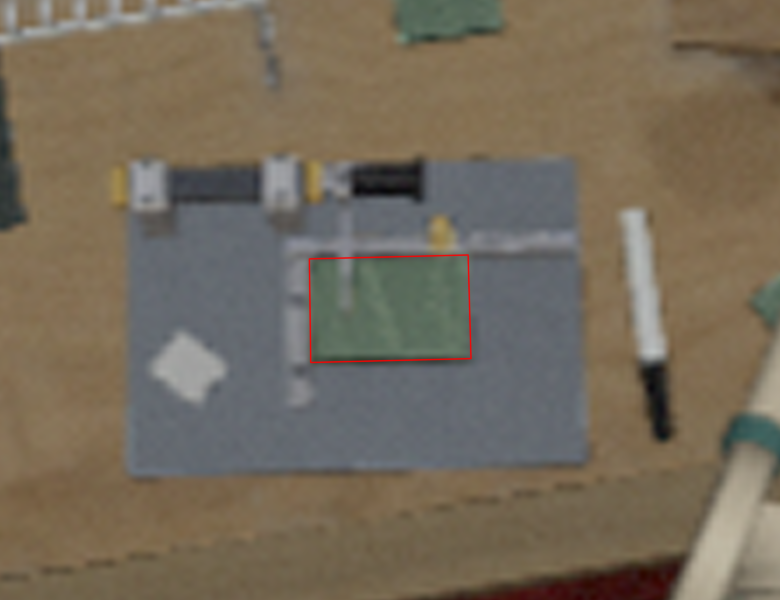

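View pics/side12.png

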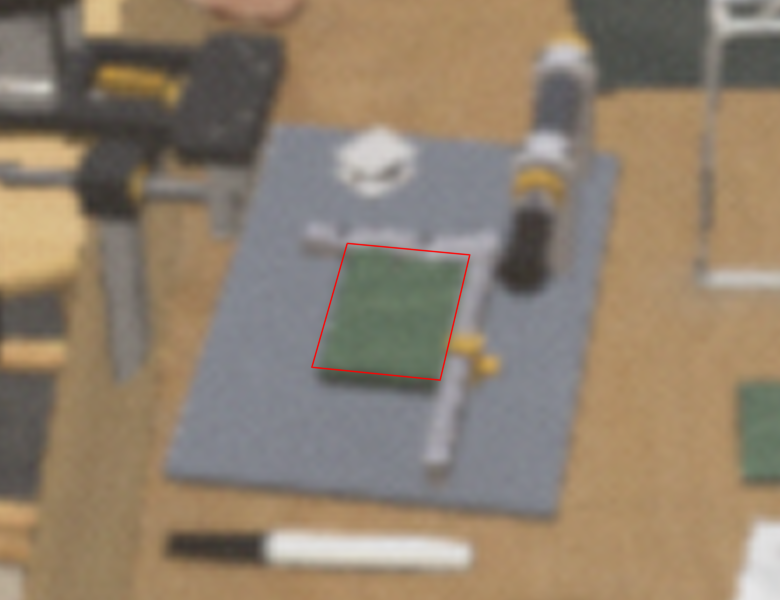

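The top view shows the slab on the predicted home outline, meeting fence and stop. In that crop the blade is at column ~345 and the brass clip at ~(441,235). Next I measure how far to pull.

Run:
```python
from ov import *
import pickle
cs=pickle.load(open('cams1.pkl','rb')); GT=[.5363,.0596,-.139]
c=cs['top']; im=c['image'].astype(float)
# profiles along gauge y at given x,z
def prof(c,x,z,ys,p=GT):
    uv=proj(c,g2w(p,np.c_[np.full(len(ys),x),ys,np.full(len(ys),z)]/1e3))
    return np.stack([map_coordinates(im[:,:,k],[uv[:,1],uv[:,0]],order=1) for k in range(3)],-1)
ys=np.arange(-20,25,.5)
for x in(0,5,10,15,20):
    v=prof(c,x,40,ys); s=v[:,0]; # red high on blade vs green
    w=np.clip(s-np.median(s[ys<-3])-10,0,None)*((ys>-8)&(ys<14)); print('blade x',x,(w*ys).sum()/w.sum())
ys=np.arange(-90,-20,.5)
for x in(30,33,36,39):
    v=prof(c,x,35,ys); w=np.clip((v[:,0]+v[:,1])/2-v[:,2]-15,0,None); print('clip x',x,(w*ys).sum()/w.sum(),ys[w>w.max()/2][[0,-1]])
c=cs['side']; im=c['image'].astype(float)
for GS in ([.5392,.0545,-.138],):
  for x in(30,33,36,39):
    v=prof(c,x,35,ys,GS); w=np.clip((v[:,0]+v[:,1])/2-v[:,2]-15,0,None); print('S clip x',x,(w*ys).sum()/w.sum(),ys[w>w.max()/2][[0,-1]])
  d=bot.silhouettes
# knob black extents in top
c=cs['top'];im=c['image'].astype(float);ys=np.arange(-70,20,.5)
v=prof(c,62,79,ys).mean(1); k=v<45; print('knob dark', ys[v<50][[0,-1]], v[::6].round())
```

```text
blade x 0 4.274455231078932
blade x 5 4.09067582043923
blade x 10 4.386129079867867
blade x 15 4.295083800725501
blade x 20 4.147006777703553
clip x 30 -49.526255204473486 [-53.5 -45.5]
clip x 33 -49.75517196179039 [-54. -45.]
clip x 36 -50.084069315730225 [-54.5 -45. ]
clip x 39 -50.21211089849817 [-55.  -45.5]
S clip x 30 -46.25101600943671 [-51.5 -41. ]
S clip x 33 -46.469161101491004 [-52.  -41.5]
S clip x 36 -46.85406378969029 [-52.5 -41.5]
S clip x 39 -47.21575248747294 [-53.5 -41. ]
knob dark [-39.  -3.] [105. 106. 107. 109. 107. 108. 108. 107. 107.  87.  58.  39.  39.  41.
  44.  45.  44.  43.  45.  47.  48.  48.  45.  70.  91. 104. 121. 131.
 133. 129.]
```

Run:
```python
from h import *
to(62,-18,125,0,p=[.537,.058,-.138])
```

```text
tcp g mm [ -85.1 -256.2  192.7] jaw-g -0.2 | target w [0.5959 0.0316 0.125 ] rows: [ 0.714  0.863 -0.271] turn 0.002 t 13.675 F [ 0.2 -0.6  0.3] w 0.496
```

Call:
apply_moves(
  plan=[0.2, 0.25, -0.06, 0, 0.4, 0.5, -0.12, 0, 0.6, 0.72, -0.2, 0, 0.715, 0.86, -0.27, 0, 0.715, 0.86, -0.27, 0, 0.715, 0.86, -0.27, 0, 0.715, 0.86, -0.27, 0],
)

```text
time_s: 14.55
eef_pos: [0.596, 0.0302, 0.1261]
tcp_rot: [-0.705, 0.706, -0.049, 0.048]
wrist_force: [0.1, -0.6, -0.3]
width: 0.499
```

Run:
```python
from ov import *
to(62,-18,51,0,p=[.537,.058,-.138])
c=bot.camera('side'); overlay(c,'side13.png',[],[20,-20,30],f=7)
```

```text
tcp g mm [ 62.3 -19.4 126.1] jaw-g -0.0 | target w [0.5959 0.0316 0.051 ] rows: [-0.     0.006 -0.3  ] turn 0.0 t 14.55 F [ 0.1 -0.6 -0.3] w 0.499
```

View pics/side13.png

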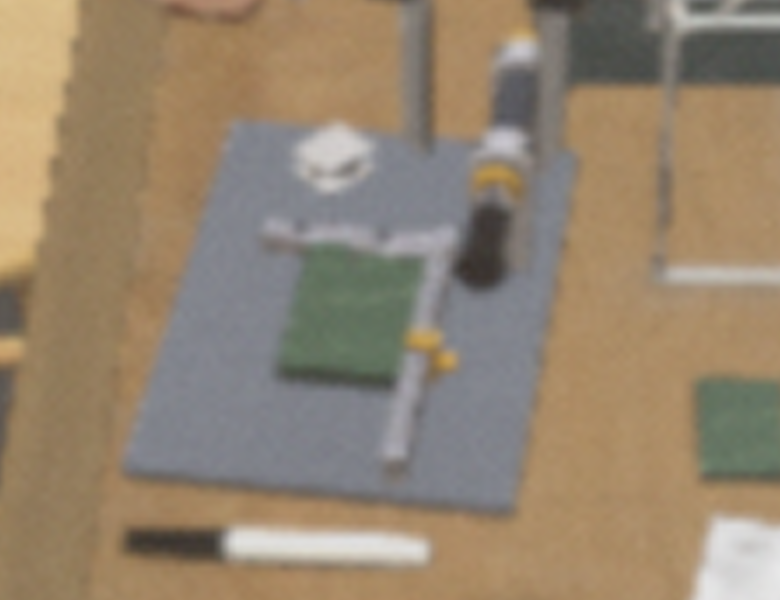

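The fingers, at crop columns ~415 and ~550, straddle the rod's line and the slab is still home. I go down and grip.

Call:
apply_moves(
  plan=[0, 0.003, -0.15, 0, 0, 0.003, -0.25, 0, 0, 0.003, -0.3, 0, 0, 0.003, -0.3, 0],
)

```text
time_s: 15.1
eef_pos: [0.5962, 0.0306, 0.0514]
tcp_rot: [-0.705, 0.705, -0.049, 0.049]
wrist_force: [0.4, -0.3, 0.4]
width: 0.499
```

Run:
```python
from ov import *
to(62,-18,51,0,p=[.537,.058,-.138])
c=bot.camera('side'); overlay(c,'side14.png',[],[20,-20,30],f=7)
```

```text
tcp g mm [ 62.4 -19.   51.4] jaw-g -0.1 | target w [0.5959 0.0316 0.051 ] rows: [-0.001  0.004 -0.002] turn 0.001 t 15.1 F [ 0.4 -0.3  0.4] w 0.499
```

View pics/side14.png

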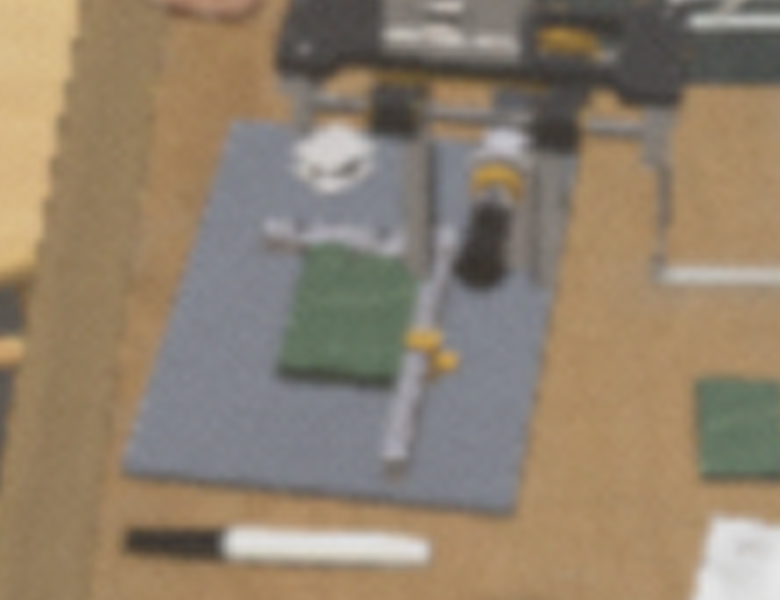

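Call:
apply_moves(
  plan=[0, 0, 0, 0, 0, 0, 0, 0, 0, 0, 0, 0, 0, 0, 0, 0, 0, 0, 0, 0],
  hand=1,
  squeeze=40,
)

```text
time_s: 15.78
eef_pos: [0.5973, 0.0313, 0.0519]
tcp_rot: [-0.705, 0.705, -0.048, 0.049]
wrist_force: [0.3, -0.6, 1.4]
width: 0.184
```

Run:
```python
from ov import *
to(62,-18-54,51,0,p=[.537,.058,-.138])
```

```text
tcp g mm [ 63.4 -18.1  51.9] jaw-g 0.0 | target w [ 0.5885 -0.0218  0.051 ] rows: [-0.035 -0.213 -0.004] turn -0.0 t 15.775 F [ 0.3 -0.6  1.4] w 0.184
```

Gripped: opening 17.3 mm on the 18 mm grip. Now I pull out slowly.

Call:
apply_moves(
  plan=[-0.005, -0.035, 0, 0, -0.01, -0.07, 0, 0, -0.015, -0.105, 0, 0, -0.019, -0.14, 0, 0, -0.024, -0.175, 0, 0, -0.027, -0.195, 0, 0, -0.027, -0.195, 0, 0, -0.027, -0.195, 0, 0],
)

```text
time_s: 16.77
eef_pos: [0.5908, -0.0162, 0.0519]
tcp_rot: [0.707, -0.704, 0.049, -0.05]
wrist_force: [2.4, 7.3, 2.9]
width: 0.182
```

Run:
```python
from ov import *
import pickle
to(62,-18-54,51,0,p=[.537,.058,-.138])
cs={}
for n in('top','side'):
  c=cs[n]=bot.camera(n); overlay(c,n+'15.png',[],[20,-30,30],f=8)
pickle.dump(cs,open('cams2.pkl','wb'))
```

```text
tcp g mm [ 63.5 -66.1  51.9] jaw-g -0.1 | target w [ 0.5885 -0.0218  0.051 ] rows: [-0.009 -0.022 -0.004] turn 0.001 t 16.775 F [2.4 7.3 2.9] w 0.182
```

View pics/top15.png

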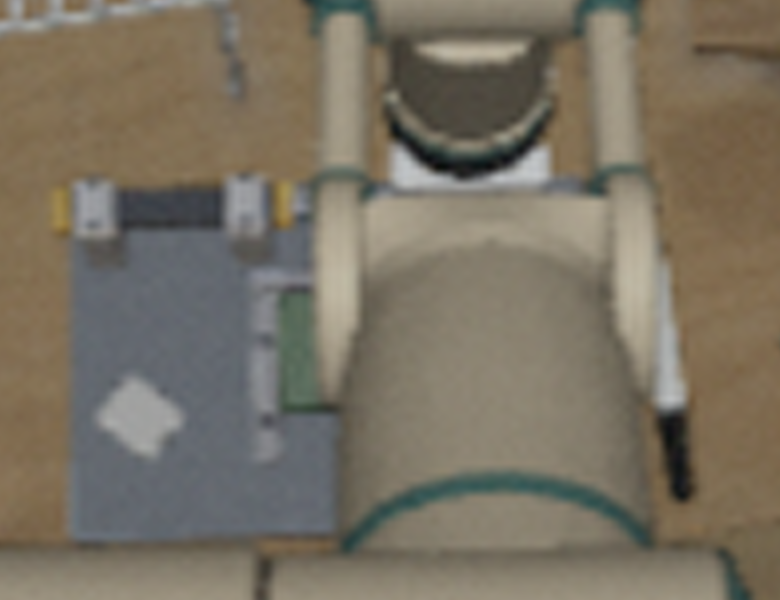

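View pics/side15.png

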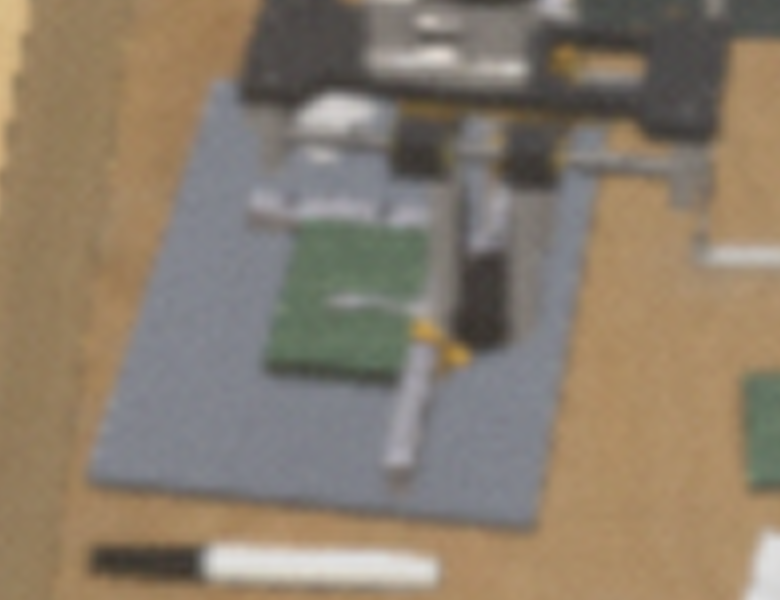

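Run:
```python
from ov import *
import pickle
cs=pickle.load(open('cams2.pkl','rb')); c=cs['side']
# side pose: refit bed using edges: top edge of bed at z=12 for far(+y), bottom for near(-y)
def box(yc,hw,x0,x1,z): return [[x0,yc-hw,z],[x1,yc-hw,z],[x1,yc+hw,z],[x0,yc+hw,z]]
for i,p in enumerate(([.5375,.057,-.138],[.5392,.0545,-.138])):
  overlay(c,f'side16_{i}.png',[(p,box(-51,6,30,40,35),(0,0,255)),(p,box(-45,2,-5,62,40),(255,0,0)),(p,box(-44,81,30,40,30),(255,255,0)),(p,box(-20,45,-30,30,24),(0,255,0)),(p,[[62,-69,79],[62,-69-0.1,79]],(255,0,255))],[20,-40,30],f=14)
```

```text
(no output)
```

View pics/side16_0.png

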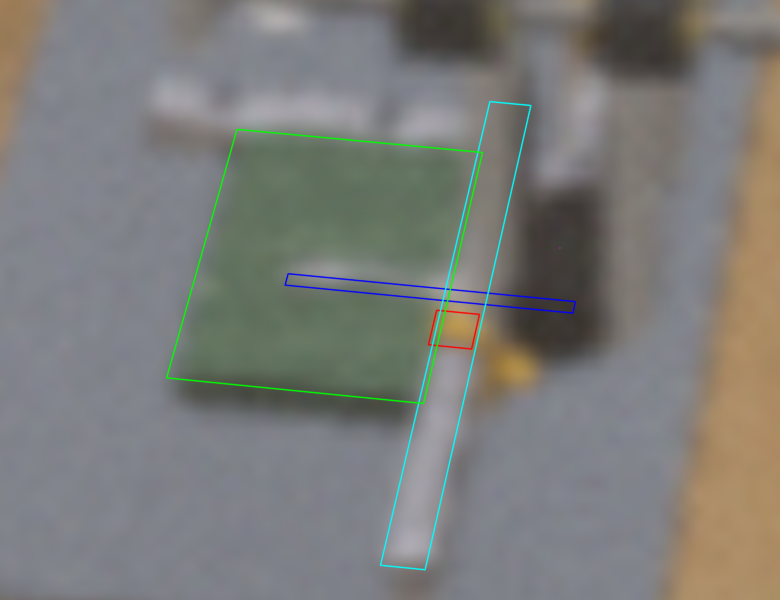

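View pics/side16_1.png

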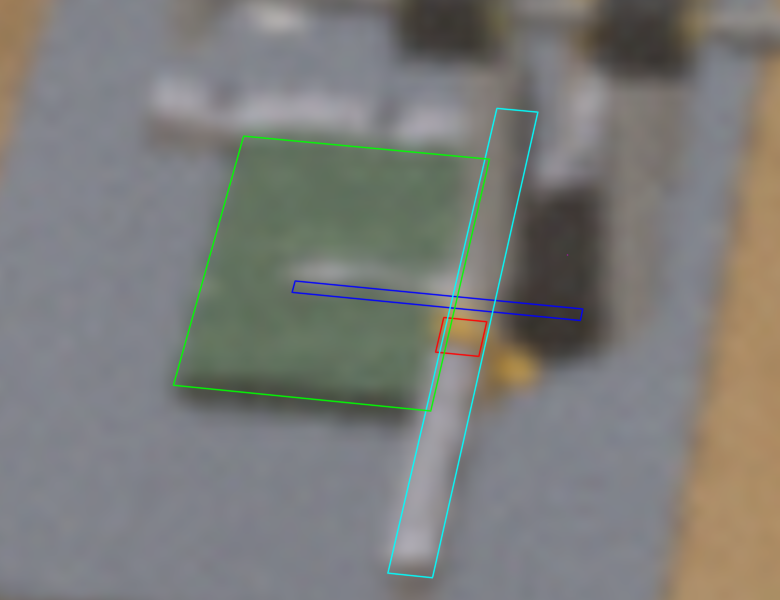

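```bash
cat > meas.py <<'E'
from ov import *
import pickle,sys
def meas(c,c1,p=[.5375,.057,-.138]):
    def prof(c,x,z,ys):
        im=c['image'].astype(float)
        uv=proj(c,g2w(p,np.c_[np.full(len(ys),x),ys,np.full(len(ys),z)]/1e3))
        return np.stack([map_coordinates(im[:,:,k],[uv[:,1],uv[:,0]],order=1) for k in range(3)],-1)
    ys=np.arange(-70,-20,.5); r=[]
    for x in range(2,26,3):
        s=prof(c,x,40,ys)[:,0]; b=np.median(s); i=s.argmax(); m=abs(ys-ys[i])<5
        w=np.clip(s-b-8,0,None)*m; r.append((w*ys).sum()/w.sum())
    print('blade y',np.round(r,1),np.median(r))
    ys=np.arange(-80,-15,.5)
    for nm,cc in(('now',c),('before',c1)):
      for x in(31,34,37):
        v=prof(cc,x,35,ys); w=np.clip((v[:,0]+v[:,1])/2-v[:,2]-12,0,None); k=w>w.max()*.5; print(nm,'clip x',x,round((w*ys).sum()/w.sum(),1),ys[k][[0,-1]])
E
python3 - <<'E'
from meas import *
c=pickle.load(open('cams2.pkl','rb'))['side'];c1=pickle.load(open('cams1.pkl','rb'))['side']
meas(c,c1)
# fence end and slab edges in c1 side
im=c1['image'].astype(float);p=[.5375,.057,-.138]
for z,x,ys in((30,35,np.arange(-140,-110,1.)),(24,0,np.arange(-80,-55,1.)),(24,-15,np.arange(12,40,1.))):
    uv=proj(c1,g2w(p,np.c_[np.full(len(ys),x),ys,np.full(len(ys),z)]/1e3))
    v=map_coordinates(im.sum(2),[uv[:,1],uv[:,0]],order=1); print(x,z); print(np.c_[ys,v].round()[::1].astype(int).tolist())
E
```

```text
blade y [-41.3 -40.9 -40.6 -40.  -39.5 -40.  -40.5 -42.4] -40.58608689470206
now clip x 31 -48.8 [-54. -43.]
now clip x 34 -48.8 [-54.  -43.5]
now clip x 37 -49.4 [-54.5 -45. ]
before clip x 31 -48.3 [-54.  -42.5]
before clip x 34 -48.6 [-54. -43.]
before clip x 37 -48.9 [-54.5 -43.5]
35 30
[[-140, 373], [-139, 373], [-138, 372], [-137, 368], [-136, 364], [-135, 359], [-134, 354], [-133, 350], [-132, 348], [-131, 345], [-130, 342], [-129, 343], [-128, 353], [-127, 363], [-126, 374], [-125, 386], [-124, 407], [-123, 430], [-122, 454], [-121, 478], [-120, 495], [-119, 497], [-118, 500], [-117, 503], [-116, 506], [-115, 503], [-114, 499], [-113, 495], [-112, 492], [-111, 489]]
0 24
[[-80, 392], [-79, 387], [-78, 382], [-77, 372], [-76, 353], [-75, 333], [-74, 314], [-73, 294], [-72, 278], [-71, 264], [-70, 249], [-69, 235], [-68, 221], [-67, 224], [-66, 230], [-65, 236], [-64, 242], [-63, 248], [-62, 258], [-61, 267], [-60, 276], [-59, 285], [-58, 293], [-57, 296], [-56, 299]]
-15 24
[[12, 314], [13, 312], [14, 310], [15, 308], [16, 308], [17, 309], [18, 310], [19, 311], [20, 312], [21, 318], [22, 330], [23, 342], [24, 355], [25, 368], [26, 382], [27, 403], [28, 423], [29, 443], [30, 463], [31, 482], [32, 486], [33, 489], [34, 492], [35, 495], [36, 498], [37, 494], [38, 483], [39, 472]]
```

Call:
apply_moves(
  plan=[-0.002, -0.014, 0, 0, -0.004, -0.027, 0, 0, -0.004, -0.027, 0, 0, -0.004, -0.027, 0, 0],
)

```text
time_s: 17.38
eef_pos: [0.5899, -0.0226, 0.0519]
tcp_rot: [0.707, -0.704, 0.048, -0.05]
wrist_force: [2.0, 7.6, 3.4]
width: 0.184
```

Run:
```python
from meas import *
to(62,-18-54,51,0,p=[.537,.058,-.138])
c=bot.camera('side');c1=pickle.load(open('cams1.pkl','rb'))['side']
pickle.dump(c,open('cams3.pkl','wb'))
meas(c,c1)
def box(yc,hw,x0,x1,z): return [[x0,yc-hw,z],[x1,yc-hw,z],[x1,yc+hw,z],[x0,yc+hw,z]]
p=[.5375,.0595,-.138]
overlay(c,'side17.png',[(p,box(-51,6,30,40,35),(0,0,255)),(p,box(-51,2,-5,62,40),(255,0,0)),(p,box(-44,81,30,40,30),(255,255,0))],[20,-40,30],f=14)
overlay(c,'side18.png',[],[20,-40,30],f=14)
```

```text
tcp g mm [ 63.5 -72.6  51.9] jaw-g -0.1 | target w [ 0.5885 -0.0218  0.051 ] rows: [-0.006  0.003 -0.004] turn 0.001 t 17.375 F [2.  7.6 3.4] w 0.184
blade y [-46.4 -46.3 -47.  -48.7 -49.  -49.1 -48.9 -48.4] -48.588470146068275
now clip x 31 -50.7 [-54.5 -46.5]
now clip x 34 -50.2 [-54.5 -46. ]
now clip x 37 -50.6 [-55.  -46.5]
before clip x 31 -48.3 [-54.  -42.5]
before clip x 34 -48.6 [-54. -43.]
before clip x 37 -48.9 [-54.5 -43.5]
```

View pics/side17.png

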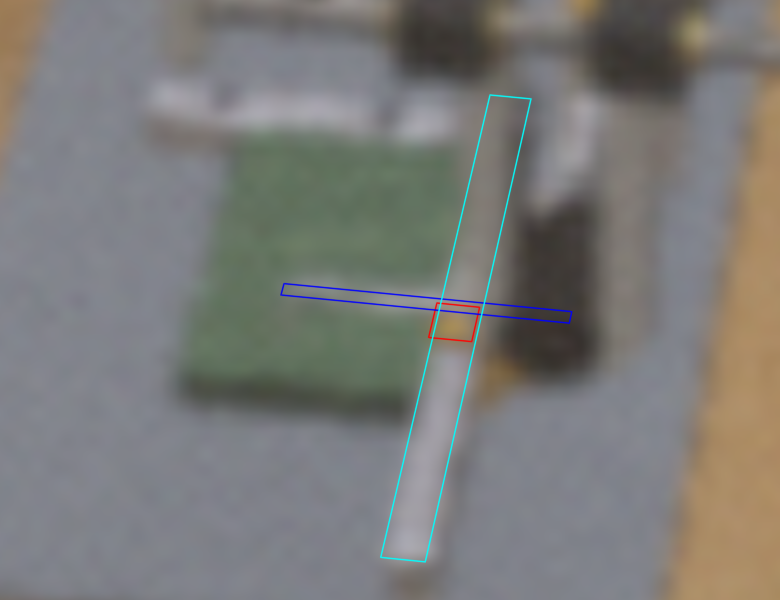

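View pics/side18.png

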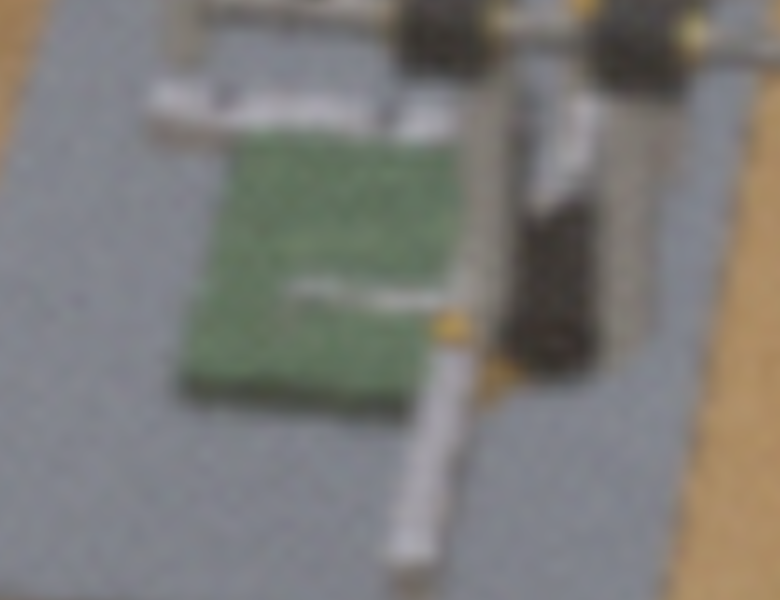

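The blade lies on the predicted centred position (blue) and crosses the clip's upper half in the image. That is the right parallax for a blade 4 mm above the clip. I hold and re-check for stillness and for the slab.

Call:
apply_moves(
  plan=[0, 0, 0, 0, 0, 0, 0, 0, 0, 0, 0, 0, 0, 0, 0, 0, 0, 0, 0, 0, 0, 0, 0, 0],
)

```text
time_s: 18.18
eef_pos: [0.5899, -0.0226, 0.0519]
tcp_rot: [0.707, -0.704, 0.049, -0.05]
wrist_force: [1.7, 7.6, 2.3]
width: 0.182
```

Run:
```python
from meas import *
to(62,-72,51,0,p=[.537,.058,-.138])
c=bot.camera('side');c1=pickle.load(open('cams1.pkl','rb'))['side']
meas(c,c1)
p=[.5375,.0595,-.138]
for cc in(c1,c):
    q,r,n=fitrect(cc,[*g2w(p,[[0,-.02,0]])[0][:2],p[2]],mkslab,rng=2.2); print((w2g(p,[[q[0],q[1],0]])*1e3).round(1),q[2]-p[2],r)
    # near (right) slab top edge & front edge rows
    im=cc['image'].astype(float)
    for x in(-15,0,12):
        ys=np.arange(-80,-55,.5);uv=proj(cc,g2w(p,np.c_[np.full(len(ys),x),ys,np.full(len(ys),24)]/1e3)); v=map_coordinates(im.sum(2),[uv[:,1],uv[:,0]],order=1); print('near edge',x,ys[v.argmin()], ys[np.gradient(v).argmin()])
    for y in(-60,-10):
        xs=np.arange(-45,-15,.5);uv=proj(cc,g2w(p,np.c_[xs,np.full(len(xs),y),np.full(len(xs),24)]/1e3)); v=map_coordinates(im[:,:,0],[uv[:,1],uv[:,0]],order=1); print('front edge',y,xs[np.gradient(v).argmin()])
```

```text
tcp g mm [ 63.5 -72.6  51.9] jaw-g -0.1 | target w [ 0.5885 -0.0218  0.051 ] rows: [-0.006  0.003 -0.004] turn 0.001 t 18.175 F [1.7 7.6 2.3] w 0.182
blade y [-46.4 -46.2 -46.8 -48.8 -49.  -49.  -48.8 -48.4] -48.60248746517132
now clip x 31 -50.1 [-54. -47.]
now clip x 34 -50.2 [-54.5 -46. ]
now clip x 37 -50.5 [-54.5 -47. ]
before clip x 31 -48.3 [-54.  -42.5]
before clip x 34 -48.6 [-54. -43.]
before clip x 37 -48.9 [-54.5 -43.5]
[[ -0.3 -29.    0. ]] -0.016515367456636287 0.6533972008538579
near edge -15 -68.0 -76.5
near edge 0 -70.5 -76.0
near edge 12 -68.5 -74.0
front edge -60 -26.0
front edge -10 -29.0
[[  5.3 -30.2   0. ]] -0.203881742752127 0.7215771161380051
near edge -15 -68.0 -76.5
near edge 0 -70.5 -79.0
near edge 12 -68.5 -77.5
front edge -60 -26.0
front edge -10 -30.5
```

```bash
python3 -c "
from plant import bot
print(bot.finish_job())"
```

```text
the job is handed in; nothing more can be done
None
```

I pushed the slab home on the gauge, pulled the rod out about 54 mm by its knob, and handed the job in with the gripper holding it there. The hand-in gives no verdict.

- **Slab:** Both pushes against the back fence stopped at the same place, gauge x = -38.6 to -38.7 mm, the last one at 12.5 N. The push to the end stop rose sharply to 14.8 N, as it would against a solid stop. A clear top picture then fitted the slab centre at (2.1, -20.8) mm, 0.9° off square. Its edges looked unchanged in the side picture after the pull.
- **Pointer and clip:** The top view put the clip 54.1 mm from the drawn-in pointer. After the pull the hand had moved 54.5 mm. In the last side picture the blade is at about y = -51.1 mm, against about -51 mm for the clip. The hand did not move over the last 0.8 s, the grip measured 17 mm on the 18 mm knob, and the spring pull read 7.6 N.
- **Checks that disagreed:**
  - The side camera's automatic fits were off by about 2.5 to 9 mm in y compared with the top camera, because it also sees side faces. I corrected the blade figure using the fence end.
  - The last side-camera slab fit was thrown off by the gripper covering part of the slab, so I relied on the individual edges instead.
  - Partway through the pull, the picture put the blade about 2 mm short of what the hand position gave. By the end they agreed within about 0.5 mm.
- **Other things:** I avoided the other things on the bench and saw none of them moved in the pictures. The job took about 18 s of the 64 s.

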